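Pick the snap ring off a hair dryer's intake filter

TASK

The dryer's intake filter is due for washing, so its split ring has to come off: get the hook pick under one end of the ring and lift that end until it snaps out of the groove, over the rim lug, then hang the pick back in its slot in the caddy. Now take the ring by hand (the gripper must not touch it while both ends are still in the groove), lift it off the dryer and put it in the parts dish. Leave the two bottles and the spare nozzle as they stand.

Things in the scene. Friction and masses are not known exactly. Their poses are not given: they have to be found in the camera images.
- intake (a point): Centre of the dryer's round intake at the mid-height of the seated ring, 180 mm above the counter; z up, x towards the handle. The dryer (barrel 84 mm across) is fixed nose down in its holder (foot 156 mm across). From this point the rim's top (radius 36.5 to 42 mm) is at +2 mm, the frame under the ring's wire (radius 30 to 36.5 mm) at -2 mm.
- mesh (a point): Centre of the recessed filter mesh, 12 mm below the intake point. Inside radius 30 mm the bore is open down to it, so there are 10 mm free under the seated ring's eyes.
- rim_lug (a point): Top of the rim lug at the back (+x), 38 mm from the axis, 7 mm above the intake point. The groove is the undercut of three such lugs: this one and two more at 62 degrees either side of the front (-x). Each is 12 mm wide, reaches in to radius 34 mm and has an underside sloping 60 degrees from level.
- handle_end (a point): End of the dryer's handle, 209 mm from the barrel's axis, 125 mm above the counter. The handle is level, 35 mm thick (its end block 58 mm wide, 50 mm high).
- ring_centre (a point): Centre of the split ring, at mid-thickness; z is its axis, -x points to the middle of its gap. Spring steel wire 4 mm thick, 72 mm across, 30 g, open over 68 degrees at the front, ended by two flat eyes. Its back and arms pass under the three rim lugs. With one end free, the rest comes out when that end is pulled up (under 25 N), with a jerk.
- ring_end_a (a point): Centre of the ring's flat eye on the +y side of the gap (seen with the gap towards -x): 27 mm from the centre, 34 degrees off the gap's middle. Eye radius 21 to 33 mm, wire behind it to 36 mm; 10 mm wide, 4 mm thick. Lifted with 5 to 20 N the eye bends in about 4 mm, snaps past the lug when 7 to 14 mm up, then stays on it, 7 to 10 mm up, up to 6 mm farther out.
- ring_end_b (a point): Centre of the like eye on the -y side of the gap, working the same. The end that is not lifted stays under its lug, but may rise up to 6 mm.
- ring_back (a point): Middle of the ring's back, on the wire opposite the gap, 34 mm from the ring's centre.
- pick_grip (a point): Centre of the hook pick's square handle (14 x 14 x 60 mm, 45 g in all). z up the handle, x the way the hook's toe points; flats face x and y. Below this point: underside of the round guard (38 mm across, 4 mm thick) 34 mm down, then a taper (24 mm across, 18 mm long), shank 4 mm thick, toe 92 mm down. The guard rests on the caddy, the rest hangs in the slot.
- pick_toe (a point): End of the pick's toe: 4 mm thick, level, its end 11.5 mm from the shank's axis along the pick's x, its mid-line 92 mm below the handle's centre. In the caddy it is out of sight, but a small nose on the guard (25 mm out from the axis) points the same way.
- caddy_slot (a point): Centre of the mouth of the caddy's middle slot, 28 x 28 mm, 66 mm deep, at the top of the white caddy, 70 mm above the counter. The caddy (36 x 108 mm, long along its y, foot 62 x 134 mm) is fixed; two flat tools in the outer cells stand up to 20 mm above its top.
- dish: Round white parts dish, fixed: origin under its centre, 132 mm across the rim, 22 mm high, inside floor 3 mm up and 116 mm across.
- lotion: White pump bottle, 60 mm across, 181 mm high (bystander); origin under its centre.
- spray: Slim clear pump bottle, 38 mm across, 166 mm high (bystander); origin under its centre.
- nozzle: Black spare dryer nozzle, standing, 48 mm across, 58 mm long at the slot, 51 mm high (bystander); origin under its centre.

How it is judged (in metres and radians):
On the way, in this order (a step that is already met when the one before it is completed fails the run):
1. one end of the ring is lifted out of the groove, above the rim lugs, by the pick (((z of ring_end_a in the frame of intake above 0.0075 m and horizontal distance between ring_end_a and intake below 0.045 m and distance between pick_toe and ring_end_a below 0.03 m) or (z of ring_end_b in the frame of intake above 0.0075 m and horizontal distance between ring_end_b and intake below 0.045 m and distance between pick_toe and ring_end_b below 0.03 m))), for 0.1 s.
2. the pick hangs in the caddy's middle slot again, the lifted end of the ring staying out of the groove (horizontal distance between pick_grip and caddy_slot below 0.008 m and z of pick_grip in the frame of caddy_slot between 0.028 and 0.04 m and angle between pick_grip's own z axis and vertical below 0.12 rad and (z of any of ring_end_a, ring_end_b in the frame of intake above 0.006 m or distance between ring_centre and intake above 0.04 m)), for 0.1 s.
3. the ring, in the gripper, is clear of the dryer (contact force between the fingers and ring above 0.3 N and distance between ring_centre and intake above 0.04 m), for 0.1 s.
At the end, for the whole second after the job is handed in: Ring at rest in the dish: its centre within 45 mm of the dish's, eyes and back below 40 mm above the counter. Pick at rest in the caddy's middle slot: axis within 8 mm of the slot's centre, within 7 degrees of upright, guard down on the top within 6 mm (horizontal distance between ring_centre and dish below 0.045 m and height (world z) of each of ring_end_a, ring_end_b, ring_back below 0.04 m and linear speed of each of ring, pick below 0.03 m/s and horizontal distance between pick_grip and caddy_slot below 0.008 m and z of pick_grip in the frame of caddy_slot between 0.028 and 0.04 m and angle between pick_grip's own z axis and vertical below 0.12 rad); the robot touches nothing.
It fails at once if the gripper touches the ring while both ends are still in the groove (contact force between the fingers and ring above 0.5 N and z of each of ring_end_a, ring_end_b in the frame of intake below 0.006 m and z of ring_back in the frame of intake above -0.01 m and horizontal distance between ring_centre and intake below 0.02 m).
It fails at once if the pump bottle is moved or knocked over (distance of lotion from where it was at the start of the episode above 0.02 m or angle between lotion's own z axis and vertical above 0.3 rad).
It fails at once if the slim bottle is moved or knocked over (distance of spray from where it was at the start of the episode above 0.02 m or angle between spray's own z axis and vertical above 0.3 rad).
It fails at once if the spare nozzle is moved or knocked over (distance of nozzle from where it was at the start of the episode above 0.02 m or angle between nozzle's own z axis and vertical above 0.3 rad).
It also fails if it takes over 72 s, if anything falls off the work surface, if the arm or the gripper's body presses on something with over 40 N, if the wrist force passes 120 N, or if a joint passes its speed limit or range.

ROBOT

A 6-joint arm with a two-finger parallel gripper is mounted at the origin on the work surface. World frame = base frame: x ahead of the robot, y to its left, z up, the work surface at z = 0. Lengths are in mm, angles in rad, forces in N, time in s.
With the tool pointing down it reaches from about 350 to 975 mm from the base axis. Payload 7.1 kg.
Tool frame: the origin (TCP) lies between the finger pads; the fingertips stand 19 mm ahead of it and the grasp point (between the pads) is the TCP; y points along the fingers, z is the direction in which the jaws open and shut, and the axes are right-handed (so a half turn about y gives the same grasp; the last joint's range is limited). The gripper opens to 88 mm and grips with 3 to 60 N. Pads are 20 mm wide; open, the fingers measure 115 mm over their backs; the gripper's body (75 mm by 178 mm) begins 61 mm behind the grasp point.
Start: joints at [-1.337, 0.423, 1.63, -0, 1.089, -0.019], TCP at [156.341, -605.113, 209.575] pointing down, gripper open.
Joint ranges: [-3, 3], [-0.9, 2.11], [0.09, 2.58], [-1.31, 4.45], [0.11, 2.69], [-2.54, 2.54]. Speed limits (rad/s): [2.39, 2.39, 3.01, 3.14, 3.14, 3.14].

INTERFACE

Orientations are given as a rotation vector (axis times angle).
In Python, from workcell import ctrl gives the robot as it stands.
- The arm moves only by the tool servo_tool, never from a script. Its argument "moves" is text: rows parted by semicolons, each of 6 numbers parted by spaces: the shift along the world's x, y, z in m, then the turn, a rotation vector about the world's x, y, z in degrees. A call has 1 to 8 rows; each row is the pose to reach, as a shift and turn from the pose commanded when the call began; what a row does not reach only later rows make up. A row lasts 1/8 s, in which the tool goes at most 62.5 mm and 10.7 degrees, less where a joint would pass 70% of its speed; a pose out of reach is approached as far as the arm can. A call with a gripper value outside its range is refused whole. "hand" is the closure in counts, from 0 (fully open) to 255 (shut), set as the call begins (left out, the last holds). The fingers move at their own pace and stop on an object; the grip force is fixed at half the most. Time passes only in rows, so rows that repeat a pose let the fingers close. It gives the time, the measured TCP pose, the force and the opening at its end, in the units of the state.
- ctrl.get_obs(): the state, without advancing time (a new reading comes with each control period).
- ctrl.get_image(name): name is "side" or "top"; returns a dict with "pixels" (384x512x3 uint8, red, green, blue), "depth" (384x512 float32, mm along the optical axis (not along the pixel's ray), 0 where there is no reading), "vertical_fov" (degrees; the focal length in pixels is half the picture's height over the tangent of half this angle, whatever the lens; pixels are square), "cx", "cy" (the principal point, pixels), "k1" (the pictures are not rectified: a ray, as slopes to the right and down, at radius r is drawn at 1 + k1 r^2 times it, then the intrinsics apply), "xyz" and "attitude" of the camera in the world. Camera axes: x right, y up, looking along -z (the intrinsics and any distortion apply to the point x, -y, -z); pixel columns grow to the right and rows downward; lengths in mm; the calibration is good to about 2 mm. A picture is of the moment at which its call begins.
- ctrl.close_job(): hands the job in, once; it reports no verdict.
The state is a dict: "t": time; "qpos": joint angles; "qvel": joint speeds; "joint_torque": joint torques, N m; "ee_pos": TCP position; "orientation": TCP orientation; "ft_force": force on the tool from outside, world axes, zero at the start; "moment": the same for the moment, N m; "width": finger opening in mm.
Only numpy, scipy, OpenCV 4.12 (cv2) and the standard library are available. Lean on these libraries where they do the work, as an engineer would, in place of code of your own. Each camera call takes 0.05 s, during which the arm holds its last target.

## Working session

There is one attempt and no reset: what is moved stays moved. The work goes in short steps, Python scripts to look and compute and a tool call to move; the robot and the scene stay as the last step left them, time stands still between calls to the robot, and variables do not carry over. Pictures are saved under pics/ and viewed, and the job is handed in when it is done.

Besides the shell and the picture viewer there is one more tool, called after "Request:" as a command line: name --argument value ..., lists and objects as JSON in quotes. servo_tool: Moves the arm, as the interface text tells. Its arguments: {"type":"object","properties":{"moves":{"type":"string"},"hand":{"type":"number"}},"required":["moves"]}

```bash
ls; mkdir -p pics; cat > h.py <<'E'
import numpy as np, cv2, pickle
from scipy.spatial.transform import Rotation as R
def snap(ctrl,name,tag):
    im=ctrl.get_image(name); pickle.dump(im,open(f'pics/{tag}.pkl','wb'))
    cv2.imwrite(f'pics/{tag}.png',im['pixels'][:,:,::-1]); return im
def load(tag): return pickle.load(open(f'pics/{tag}.pkl','rb'))
def cam(im):
    a=im['attitude']; a=np.array(a)
    Rm=a if a.shape==(3,3) else R.from_rotvec(a).as_matrix()
    f=im['pixels'].shape[0]/2/np.tan(np.radians(im['vertical_fov'])/2)
    K=np.array([[f,0,im['cx']],[0,f,im['cy']],[0,0,1]]);D=np.array([im['k1'],0,0,0.])
    return Rm,K,D,np.array(im['xyz'])
def rays(im,uv):
    Rm,K,D,c=cam(im)
    n=cv2.undistortPoints(np.array(uv,float).reshape(-1,1,2),K,D).reshape(-1,2)
    d=np.c_[n[:,0],-n[:,1],-np.ones(len(n))]@Rm.T
    return c,d
def atz(im,uv,z):
    c,d=rays(im,uv); return c+d*((z-c[2])/d[:,2])[:,None]
def dep(im,uv):
    c,d=rays(im,uv); uv=np.array(uv).reshape(-1,2).astype(int)
    return c+d*im['depth'][uv[:,1],uv[:,0]][:,None]
def proj(im,P):
    Rm,K,D,c=cam(im); q=(np.array(P,float).reshape(-1,3)-c)@Rm; q=q*[1,-1,-1]
    return cv2.projectPoints(q.reshape(-1,1,3),np.zeros(3),np.zeros(3),K,D)[0].reshape(-1,2)
def cloud(im):
    h,w=im['depth'].shape; u,v=np.meshgrid(np.arange(w),np.arange(h))
    c,d=rays(im,np.c_[u.ravel(),v.ravel()]); return (c+d*im['depth'].ravel()[:,None]).reshape(h,w,3)
def crop(tag,x0,y0,x1,y1,s,out):
    im=cv2.imread(f'pics/{tag}.png')[y0:y1,x0:x1]; cv2.imwrite(f'pics/{out}.png',cv2.resize(im,None,fx=s,fy=s,interpolation=cv2.INTER_CUBIC))
E
python3 - <<'E'
from workcell import ctrl
from h import *
print(ctrl.get_obs())
for n in('top','side'):
    im=snap(ctrl,n,n+'0'); print({k:v for k,v in im.items() if k not in('pixels','depth')})
E
```

```text
pics
{'t': 0.0, 'qpos': array([-1.33700666e+00,  4.23820004e-01,  1.63074319e+00, -1.20435042e-05,
        1.08859464e+00, -1.89808518e-02]), 'qvel': array([ 0.00130583, -0.00104757, -0.00030734, -0.00100254, -0.00175232,
       -0.00128195]), 'joint_torque': array([-2.42372539e-05, -5.44624150e+01, -2.73676032e+01,  6.43873005e-02,
        2.26563087e-02, -1.11547217e-04]), 'ee_pos': array([ 156.19672673, -604.53869385,  208.79383148]), 'orientation': array([-0.26535939,  2.08852823, -2.08525697]), 'ft_force': array([-0.34065907, -0.05598911, -0.72459177]), 'moment': array([-0.04482602, -0.07929378, -0.02791792]), 'width': 87.80725865970226}
{'vertical_fov': 45.18539359451591, 'cx': 255.91520515322796, 'cy': 195.81299384456227, 'k1': -0.13862347089386984, 'xyz': array([ 468.47786024,   15.53040186, 1267.42765819]), 'attitude': array([ 0.09198818, -0.10257264, -1.59399906])}
{'vertical_fov': 47.300715362643054, 'cx': 253.83512804158167, 'cy': 189.99301734546867, 'k1': 0.02843416518417282, 'xyz': array([461.14847744, 595.13410164, 792.72427238]), 'attitude': array([ 0.1636037 , -1.06354013, -2.70638335])}
```

View pics/top0.png

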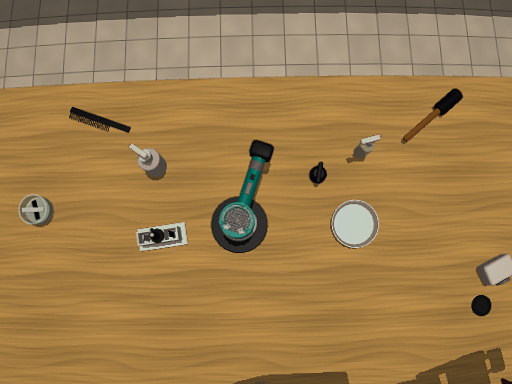

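View pics/side0.png

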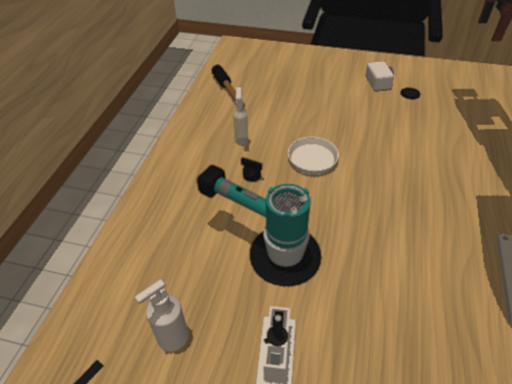

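```bash
python3 - <<'E'
from h import *
crop('top0',200,190,275,260,10,'c1');crop('side0',255,175,330,225,10,'c2')
crop('top0',125,215,195,260,11,'c3');crop('side0',245,300,310,384,7,'c4')
E
```

```text
(no output)
```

View pics/c1.png

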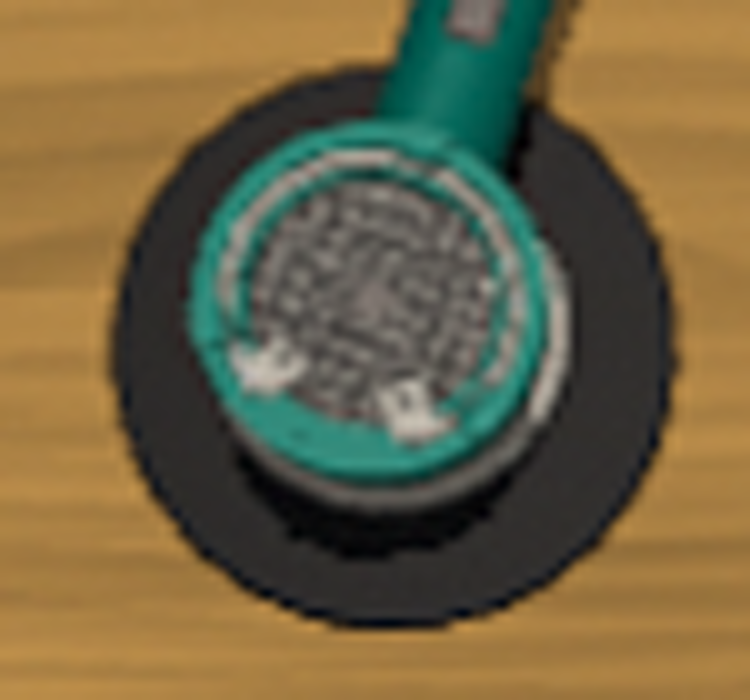

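View pics/c2.png

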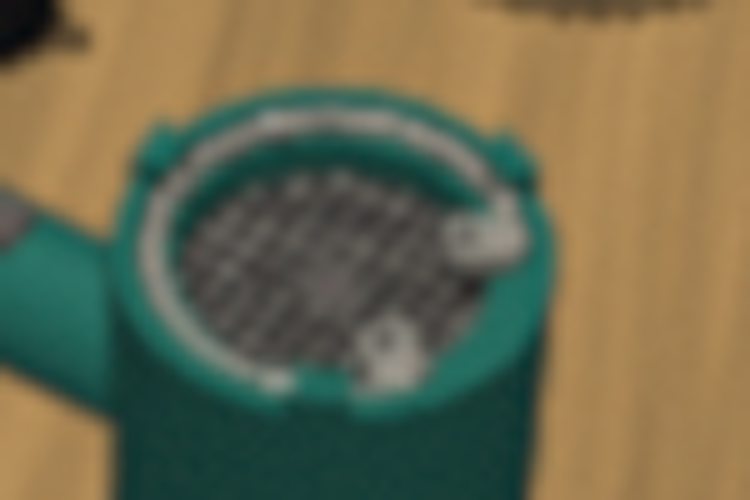

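View pics/c3.png

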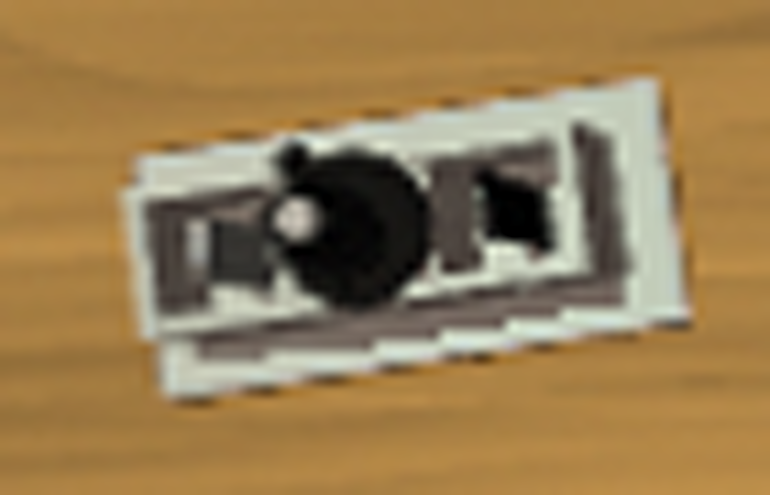

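View pics/c4.png

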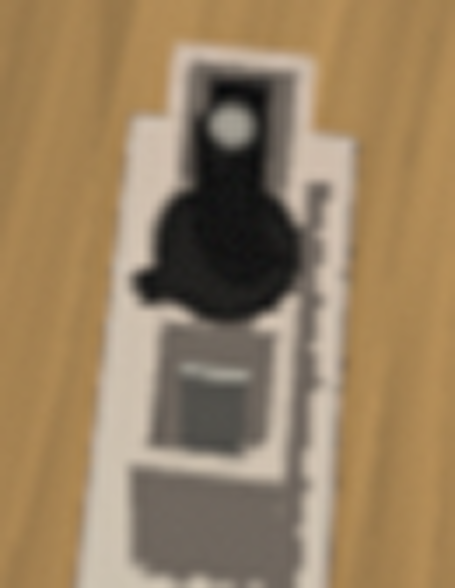

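```bash
python3 - <<'E'
from h import *
for t in('top0','side0'):
    im=load(t); C=cloud(im); print(t)
    # rim cluster
    p=C.reshape(-1,3); ok=im['depth'].ravel()>0
    A=proj(im,[[450,30,0]])
    # ground
    q=C[300:340,150:400].reshape(-1,3) if t=='top0' else C[200:300,400:470].reshape(-1,3)
    print('ground z',np.median(q[:,2]),q[:,2].std())
    if t=='top0': uv=[(232,222),(226,226),(241,231),(238,219),(261,150),(252,180),(156,236),(153,234),(158,230),(140,240),(183,236),(355,224),(355,203),(318,174),(362,155),(152,168)]
    else: uv=[(299,199),(294,211),(288,205),(210,181),(278,318),(277,332),(277,342),(313,158),(252,170),(240,120),(168,320)]
    for u,P in zip(uv,dep(im,uv)): print(u,P.round(1))
    m=ok&(abs(p[:,2]-182)<3); m&=(np.hypot(p[:,0]-450,p[:,1]-50)<120)
    pr=p[m]; print('rim n',m.sum(),pr.mean(0),pr.min(0),pr.max(0))
E
```

```text
top0
ground z -0.07454223212903344 74.89755356454208
(232, 222) [543.2  65.  169.4]
(226, 226) [533.2  78.7 182.4]
(241, 231) [520.5  43.6 183.8]
(238, 219) [550.2  50.6 167. ]
(261, 150) [720.5  -9.3 151.9]
(252, 180) [647.2  14.8 144.6]
(156, 236) [516.5 260.4 107.8]
(153, 234) [520.5 262.5 133. ]
(158, 230) [533.4 262.2  74. ]
(140, 240) [508.9 313.7  57.7]
(183, 236) [519.  206.9   8.3]
(355, 224) [ 540.1 -267.5   -0.6]
(355, 203) [ 597.8 -268.7    6.9]
(318, 174) [ 674.5 -163.    48.1]
(362, 155) [ 723.5 -285.1   51.4]
(152, 168) [691.3 271.3 105.6]
rim n 238 [532.95727003  54.61697321 181.76972223] [506.82796483  14.48161443 179.04118965] [567.7552134   94.93881008 184.94062227]
side0
ground z 0.4855750521854816 43.351310960156994
(299, 199) [529.   48.  181.4]
(294, 211) [532.3  79.7 182.3]
(288, 205) [547.3  58.4 171.1]
(210, 181) [719.2  12.2 148.4]
(278, 318) [519.9 267.4 135.3]
(277, 332) [519.1 275.3 101.9]
(277, 342) [517.6 280.2  75.4]
(313, 158) [ 539.3 -259.9    6. ]
(252, 170) [ 676.3 -153.6   32.1]
(240, 120) [ 738.5 -272.6   86. ]
(168, 320) [700.6 301.3 107.4]
rim n 419 [533.49084046  55.12676932 182.2381672 ] [507.79813791  11.96511485 179.00391817] [566.70779654  97.69525407 184.98736252]
```

```bash
python3 - <<'E'
from h import *
from scipy.optimize import least_squares
for t in('top0','side0'):
    im=load(t); C=cloud(im); p=C.reshape(-1,3); rgb=im['pixels'].reshape(-1,3).astype(int)
    teal=(rgb[:,1]>rgb[:,0]+25)&(rgb[:,2]>rgb[:,0]+15)
    near=np.hypot(p[:,0]-543,p[:,1]-54)<50
    m=teal&near&(p[:,2]>110)&(p[:,2]<176)
    # rim silhouette: outermost
    s=p[m]; s=s[(np.hypot(s[:,0]-543,s[:,1]-54)>36)]
    # exclude handle
    s=s[s[:,0]<555+0*s[:,0]]
    if len(s)>20:
        r=least_squares(lambda v:np.hypot(s[:,0]-v[0],s[:,1]-v[1])-42,[543,54],loss='soft_l1'); print(t,'barrel',len(s),r.x,np.abs(r.fun).mean())
    m=(teal|(rgb.min(1)>130))&(p[:,2]>178.5)&(p[:,2]<190)&(np.hypot(p[:,0]-543,p[:,1]-54)<48); s=p[m]
    def f(v):
        d=np.hypot(s[:,0]-v[0],s[:,1]-v[1]); return np.where(d>42,d-42,np.where(d<30,30-d,0))
    r=least_squares(f,[541,55]); print('annulus',len(s),r.x,f(r.x).mean()); d=np.hypot(s[:,0]-r.x[0],s[:,1]-r.x[1]); print(np.percentile(d,[1,5,50,95,99]))
    c=r.x
    # handle end: points dark near
    m=(p[:,2]>100)&(p[:,2]<165)&(p[:,0]>600)&(abs(p[:,1])<60)
    s=p[m]; dd=s[:,:2]-c; rr=np.hypot(*dd.T); an=np.degrees(np.arctan2(dd[:,1],dd[:,0]))
    print('handle n',len(s),'maxr',np.percentile(rr,[99,100]),'ang med',[np.median(an[(rr>a)&(rr<a+20)]).round(2) for a in(80,100,120,140)], 'z top',np.percentile(s[:,2],95))
E
```

```text
top0 barrel 23 [548.79564578  54.50468245] 0.049896893884675574
annulus 356 [551.0082073   53.65699088] 0.24627903346487867
[25.52013454 29.82297998 37.60263217 43.00210262 44.05754714]
handle n 1012 maxr [204.86411054 207.19714209] ang med [np.float64(-20.26), np.float64(-20.04), np.float64(-19.87), np.float64(-20.01)] z top 151.54311654660015
side0 barrel 561 [549.42639145  54.62922041] 0.5977054955036698
annulus 403 [549.46388012  55.50662292] 0.015519191361034058
[29.88966037 31.16360645 38.44905446 41.61083773 42.31090459]
handle n 1479 maxr [205.83465038 209.60389251] ang med [np.float64(-14.25), np.float64(-15.16), np.float64(-15.88), np.float64(-16.42)] z top 151.86568796016232
```

```bash
cat > ov.py <<'E'
from h import *
import sys
def circ(c,r,z,n=120):
    a=np.linspace(0,2*np.pi,n); return np.c_[c[0]+r*np.cos(a),c[1]+r*np.sin(a),np.full(n,z)]
def draw(tag,box,s,out,curves,sh=(0,0,0)):
    x0,y0,x1,y1=box; im=load(tag); g=cv2.resize(im['pixels'][y0:y1,x0:x1,::-1],None,fx=s,fy=s,interpolation=cv2.INTER_CUBIC)
    for P,col in curves:
        uv=proj(im,np.array(P)+sh); uv=((uv-[x0,y0]+.5)*s-.5)
        cv2.polylines(g,[np.round(uv).astype(int).reshape(-1,1,2)],False,col,1,cv2.LINE_AA)
    cv2.imwrite(f'pics/{out}.png',g)
def F(c,yaw,P):
    P=np.array(P,float).reshape(-1,3); cs,sn=np.cos(yaw),np.sin(yaw)
    return np.c_[c[0]+P[:,0]*cs-P[:,1]*sn,c[1]+P[:,0]*sn+P[:,1]*cs,P[:,2]]
def rect(hx,hy,z,ox=0,oy=0): return [(ox+a*hx,oy+b*hy,z) for a,b in((1,1),(1,-1),(-1,-1),(-1,1),(1,1))]
def dryer(c,yaw):
    k=[(circ(c,42,182),(0,0,255)),(circ(c,30,178),(255,0,0)),(circ(c,78,0),(0,255,255))]
    for s in(1,-1):
        a=np.pi-s*np.radians(34); 
        k.append((F(c,yaw,circ((27*np.cos(a),27*np.sin(a)),2,182,12)),(0,0,255)))
    for a in(0,118,-118):
        a=np.radians(a); u=np.array([np.cos(a),np.sin(a)]);v=np.array([-u[1],u[0]])
        k.append((F(c,yaw,[(*(u*r+v*w),187) for r,w in((34,6),(42,6),(42,-6),(34,-6),(34,6))]),(255,0,255)))
    k.append((F(c,yaw,rect(25,29,150,184,0)),(0,255,255)))
    k.append((F(c,yaw,[(42,0,142.5),(209,0,142.5)]),(0,255,255)))
    return k
E
python3 - <<'E'
from ov import *
c=(549.5,54.8);yaw=np.radians(-20)
draw('top0',(195,130,285,260),6,'o1',dryer(c,yaw));draw('side0',(190,155,330,290),5,'o2',dryer(c,yaw))
E
```

```text
(no output)
```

View pics/o1.png

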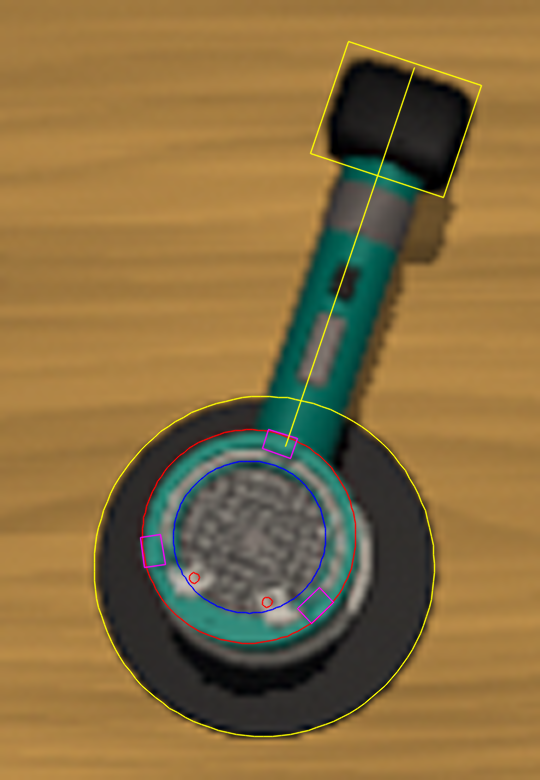

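View pics/o2.png

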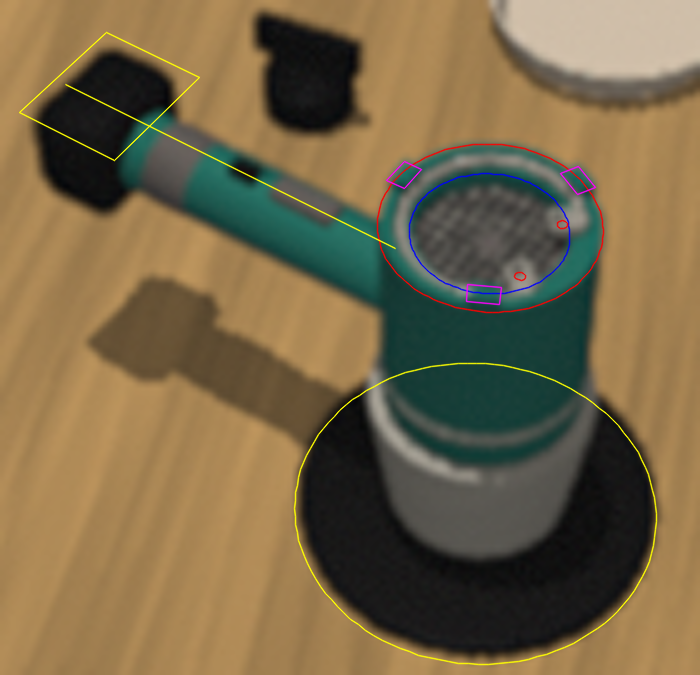

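```bash
cat >> ov.py <<'E'
def caddy(c,yaw,pc,pyaw):
    k=[(F(c,yaw,rect(18,54,70)),(0,0,255)),(F(c,yaw,rect(14,14,70)),(255,0,0)),(F(c,yaw,rect(31,67,0)),(0,255,255))]
    k+=[(circ(pc,19,74),(0,255,0)),(F(pc,pyaw,rect(7,7,134)),(255,255,0)),(F(pc,pyaw,[(19,0,72),(25,0,72)]),(255,255,0)),(F(pc,pyaw,[(0,0,134),(0,0,74)]),(255,255,0))]
    return k
E
python3 - <<'E'
from ov import *
a=np.radians(9.5)
k=caddy((519,265.5),a,(519,266),np.radians(30))
draw('top0',(125,210,200,262),10,'o3',k);draw('side0',(240,290,320,384),8,'o4',k)
for t in('top0','side0'):
    im=load(t); C=cloud(im); p=C.reshape(-1,3); rgb=im['pixels'].reshape(-1,3).astype(int)
    n=(abs(p[:,0]-519)<60)&(abs(p[:,1]-266)<90)
    s=p[n&(abs(p[:,2]-70)<3)]; print(t,'top',len(s),s.mean(0),s.min(0),s.max(0))
    s=p[n&(abs(p[:,2]-74)<1.5)&(rgb.max(1)<60)]; print('guard',len(s),s.mean(0),s.min(0),s.max(0))
    s=p[n&(p[:,2]>95)]; print('handle',len(s),s.mean(0),s.min(0),s.max(0))
    s=p[n&(p[:,2]>131)]; print('handletop',len(s),s.mean(0),s.min(0),s.max(0))
E
```

```text
top0 top 171 [518.79788458 266.08483502  70.25121793] [495.35446213 210.25843146  67.00182231] [543.1342172  320.58410655  72.95658283]
guard 51 [520.2569677 260.9511475  73.9174388] [502.32375469 231.00639271  72.55535663] [536.39473732 280.84042714  75.42877153]
handle 56 [519.16894349 264.9363044  127.22793883] [510.63034939 257.21402426  98.03061963] [528.7527274  275.91873916 138.15758354]
handletop 33 [520.00609525 266.30669008 134.85584606] [510.63034939 259.61501194 131.89993628] [528.03850626 274.40624193 138.15758354]
side0 top 386 [520.30645297 272.89429298  70.39823779] [497.5029826  211.7374849   67.00026984] [545.24874053 322.95049179  72.9941613 ]
guard 152 [520.48910011 272.76470041  74.32723882] [502.68559591 232.86609138  72.5325868 ] [538.01083447 285.40232555  75.4686571 ]
handle 186 [520.54167334 270.82155117 122.18964329] [512.00552389 260.00154733  95.00522676] [529.58932761 277.11222073 137.91969844]
handletop 77 [521.02399269 268.53820614 134.7674991 ] [512.72576524 260.00154733 131.01052976] [529.58932761 276.47542297 137.91969844]
```

View pics/o3.png

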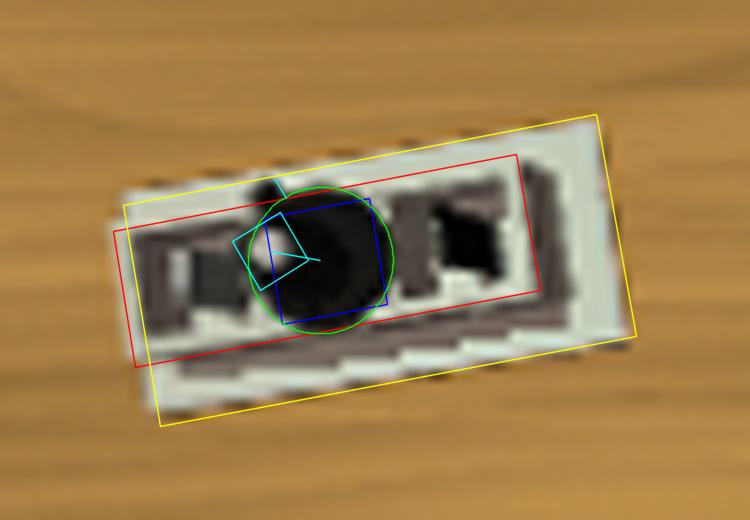

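View pics/o4.png

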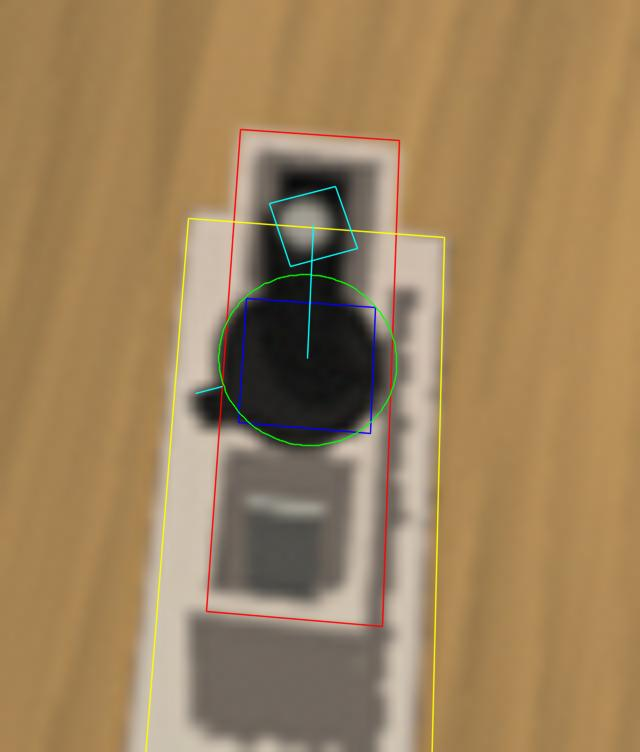

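```bash
python3 - <<'E'
from ov import *
a=np.radians(7)
k=caddy((521,267),a,(521,267),np.radians(42))
draw('top0',(125,210,200,262),10,'o3',k);draw('side0',(240,290,320,384),8,'o4',k)
E
```

```text
(no output)
```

View pics/o3.png

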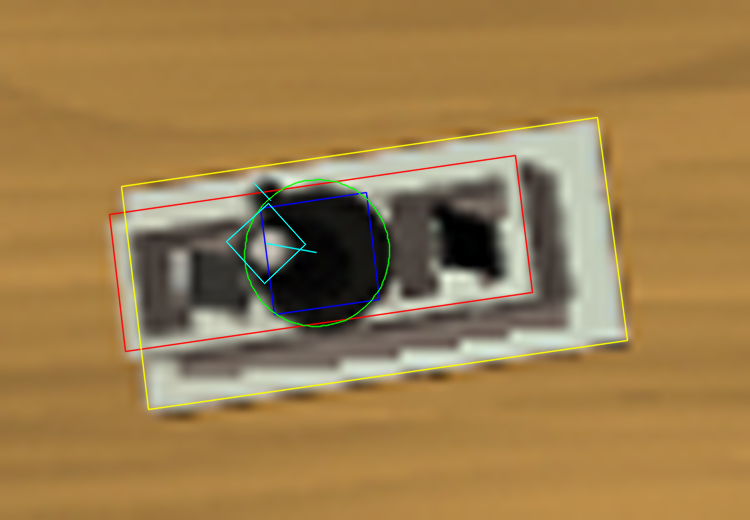

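View pics/o4.png

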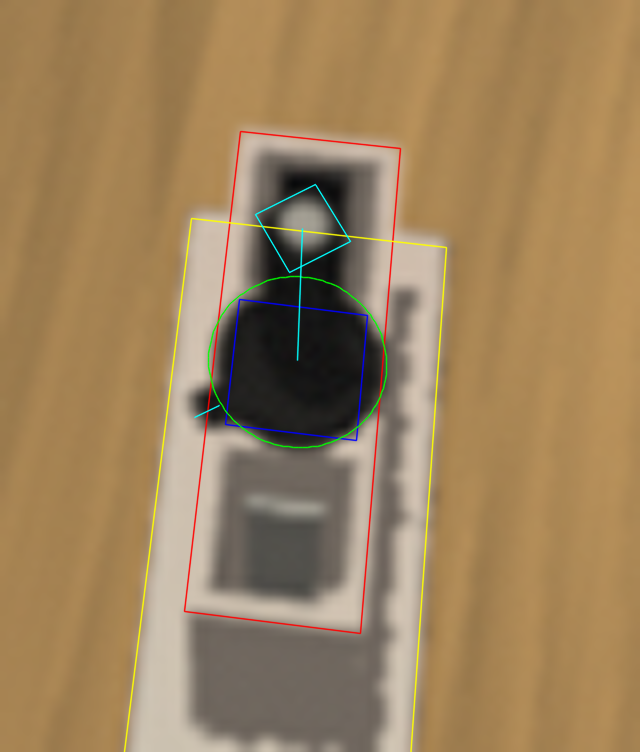

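```bash
python3 - <<'E'
from h import *
r=R.from_rotvec([-0.26535939,  2.08852823, -2.08525697]).as_matrix(); print(r.round(3)); z=r[:,2]; print('jaw yaw',np.degrees(np.arctan2(z[1],z[0])), 'q1',np.degrees(-1.337))
for P in((520,267),(534,77),(540,-268)): print(P,np.degrees(np.arctan2(P[1],P[0])))
E
```

```text
[[-0.968 -0.     0.25 ]
 [-0.25   0.002 -0.968]
 [-0.    -1.    -0.002]]
jaw yaw -75.51699485810627 q1 -76.60445720899106
(520, 267) 27.178754495197094
(534, 77) 8.205195075921628
(540, -268) -26.39503452619769
```

Request:
servo_tool --moves "0.030 0.050 0.015 0 0 10.5; 0.060 0.100 0.030 0 0 21; 0.090 0.150 0.045 0 0 31.5; 0.120 0.200 0.060 0 0 42; 0.150 0.250 0.075 0 0 52.5; 0.180 0.300 0.090 0 0 63; 0.210 0.350 0.105 0 0 73.5; 0.240 0.400 0.120 0 0 84" --hand 0

```text
t: 1.1
ee_pos: [396.8, -203.3, 330.0]
orientation: [-1.278, 1.095, -1.095]
ft_force: [0.7, -0.3, -0.2]
width: 88.2
```

Request:
servo_tool --moves "0.016 0.058 -0.008 0 0 4; 0.031 0.117 -0.015 0 0 8; 0.046 0.175 -0.023 0 0 12; 0.062 0.234 -0.031 0 0 16; 0.077 0.292 -0.039 0 0 20; 0.093 0.351 -0.046 0 0 24; 0.109 0.410 -0.054 0 0 28; 0.124 0.472 -0.062 0 0 30.5"

```text
t: 2.1
ee_pos: [520.0, 267.2, 267.2]
orientation: [-1.458, 0.694, -0.694]
ft_force: [1.4, -0.0, -0.5]
width: 87.6
```

```bash
python3 - <<'E'
from workcell import ctrl
from h import *
im=snap(ctrl,'side','s1'); o=ctrl.get_obs(); r=R.from_rotvec(o['orientation']).as_matrix(); print(o['ee_pos'],np.degrees(np.arctan2(r[1,2],r[0,2])),r[:,1])
crop('s1',220,200,340,384,4,'s1c')
E
```

```text
[521.02021888 273.26430221 266.10517546] 39.30302068137895 [ 9.14615631e-05  3.10734773e-03 -9.99995168e-01]
```

View pics/s1c.png

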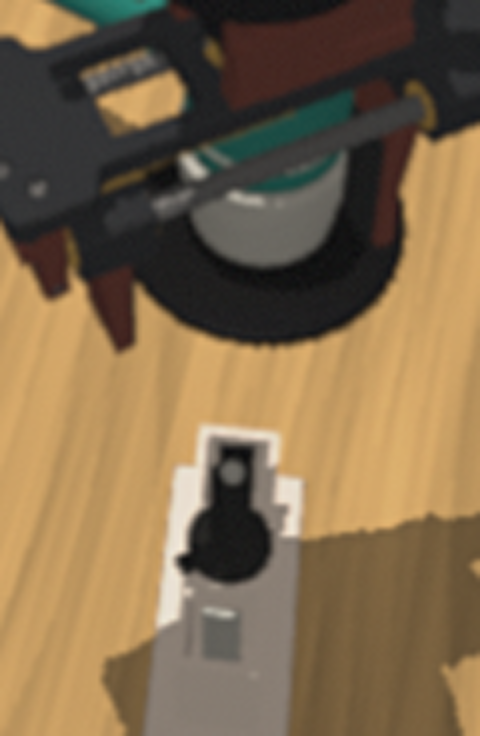

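Request:
servo_tool --moves "0 0 -0.030 0 0 0; 0 0 -0.080 0 0 0; 0 0 -0.120 0 0 0; 0 0 -0.145 0 0 0; 0 0 -0.153 0 0 0; 0 0 -0.153 0 0 0"

```text
t: 2.9
ee_pos: [519.9, 265.1, 114.8]
orientation: [-1.457, 0.695, -0.695]
ft_force: [0.1, -0.8, 0.0]
width: 88.2
```

```bash
python3 - <<'E'
from workcell import ctrl
from h import *
im=snap(ctrl,'side','s2'); o=ctrl.get_obs(); print(o['ee_pos'],o['ft_force'])
crop('s2',200,250,350,384,5,'s2c')
E
```

```text
[520.38713296 265.3591868  115.50459333] [0.49480897 0.7004671  0.53306771]
```

View pics/s2c.png

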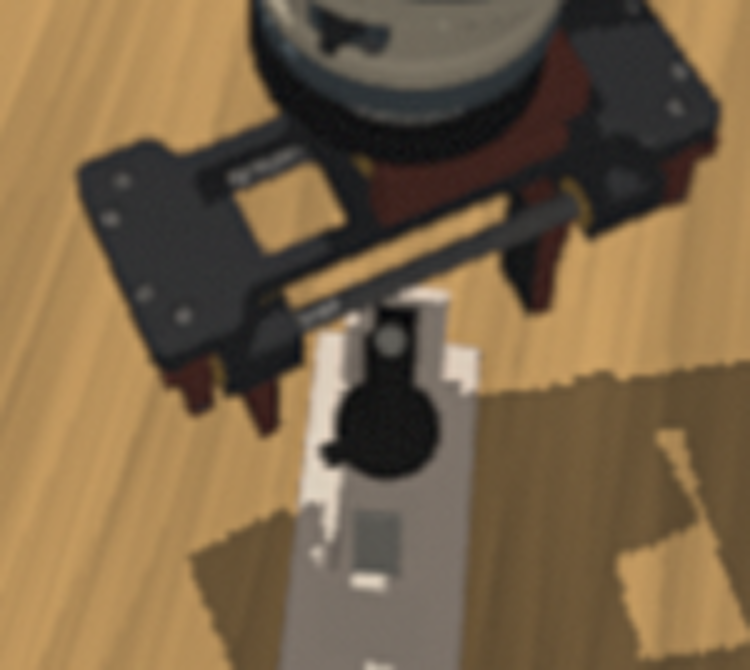

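Request:
servo_tool --moves "0 0 0 0 0 0; 0 0 0 0 0 0; 0 0 0 0 0 0; 0 0 0 0 0 0; 0 0 0 0 0 0; 0 0 0 0 0 0" --hand 255

```text
t: 3.7
ee_pos: [519.9, 265.1, 114.8]
orientation: [-1.457, 0.695, -0.695]
ft_force: [0.3, -0.5, 0.0]
width: 31.4
```

Request:
servo_tool --moves "0 0 0 0 0 0; 0 0 0 0 0 0; 0 0 0 0 0 0"

```text
t: 4.08
ee_pos: [519.9, 265.1, 114.8]
orientation: [-1.457, 0.695, -0.695]
ft_force: [0.7, 0.6, 0.6]
width: 13.4
```

Request:
servo_tool --moves "0 0 0.010 0 0 0; 0 0 0.035 0 0 0; 0 0 0.070 0 0 0; 0 0 0.110 0 0 0; 0 0 0.150 0 0 0; 0 0 0.180 0 0 0; 0 0 0.190 0 0 0; 0 0 0.190 0 0 0"

```text
t: 5.08
ee_pos: [519.9, 265.2, 305.0]
orientation: [-1.456, 0.695, -0.695]
ft_force: [-0.1, -0.4, -1.4]
width: 13.3
```

```bash
python3 - <<'E'
from workcell import ctrl
from h import *
for n in('side','top'):
    im=snap(ctrl,n,n+'3'); o=ctrl.get_obs(); print(o['ee_pos'],o['ft_force'],o['width'])
crop('side3',150,180,350,330,4,'s3c')
E
```

```text
[519.44025302 264.90653801 303.95953334] [-0.63253023  0.2843759  -0.52798785] 13.449292647691838
[519.22579729 264.82741769 303.42803948] [-0.67181987  0.21002184 -0.79834541] 13.50443536126778
```

View pics/s3c.png

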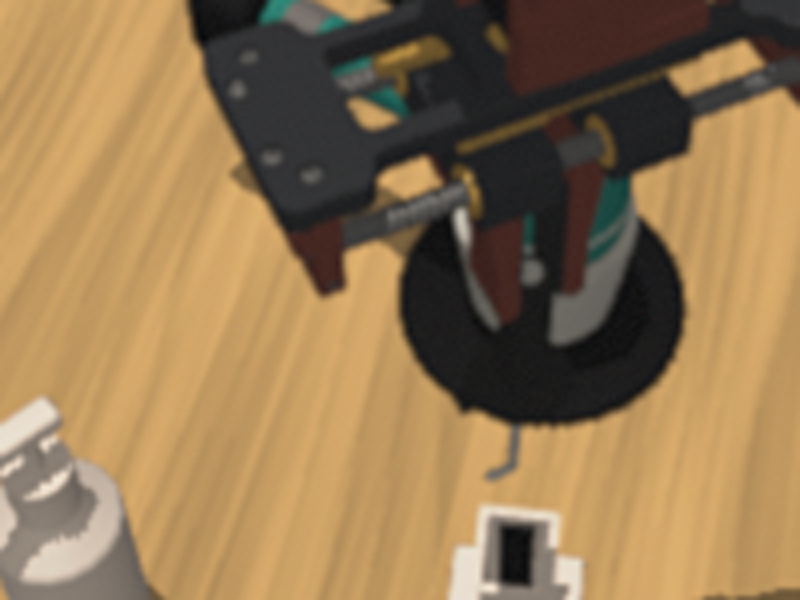

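View pics/top3.png

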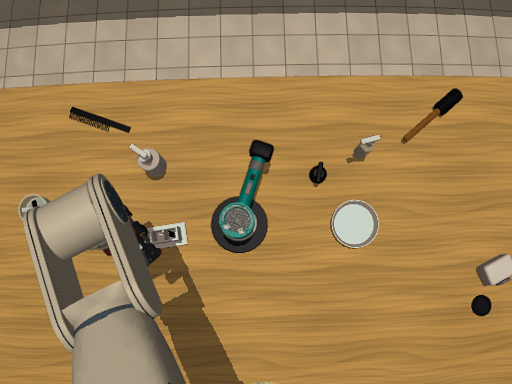

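```bash
python3 - <<'E'
from ov import *
im=load('side3')
y=np.radians(39.3)
for z in(199,201,203):
  S=np.array([519.4,264.9,z]); T=S+11.5*np.array([np.cos(y),np.sin(y),0]); print(z,proj(im,[S,T]).round(1))
print(atz(im,[(278.3,297),(272.5,299.2)],201))
S=np.array([519.4,264.9,201]);u=np.array([np.cos(y),np.sin(y),0])
k=[([S+[0,0,58],S,S+11.5*u],(0,0,255)),(circ(S,19,259),(0,255,0)),([S+19*u+[0,0,58],S+25*u+[0,0,58]],(255,255,0)),(F((520,266.5),np.radians(8),rect(14,14,70)),(255,0,0)),(F((520,266.5),np.radians(8),rect(18,54,70)),(0,0,255))]
draw('side3',(240,230,310,384),7,'o5',k)
draw('top3',(140,215,195,255),12,'o6',k)
E
```

```text
199 [[279.5 296.6]
 [272.6 299.6]]
201 [[279.5 296. ]
 [272.7 298.9]]
203 [[279.5 295.3]
 [272.7 298.2]]
[[520.79541502 267.03878656 201.        ]
 [528.4187664  272.7002818  201.        ]]
```

View pics/o5.png

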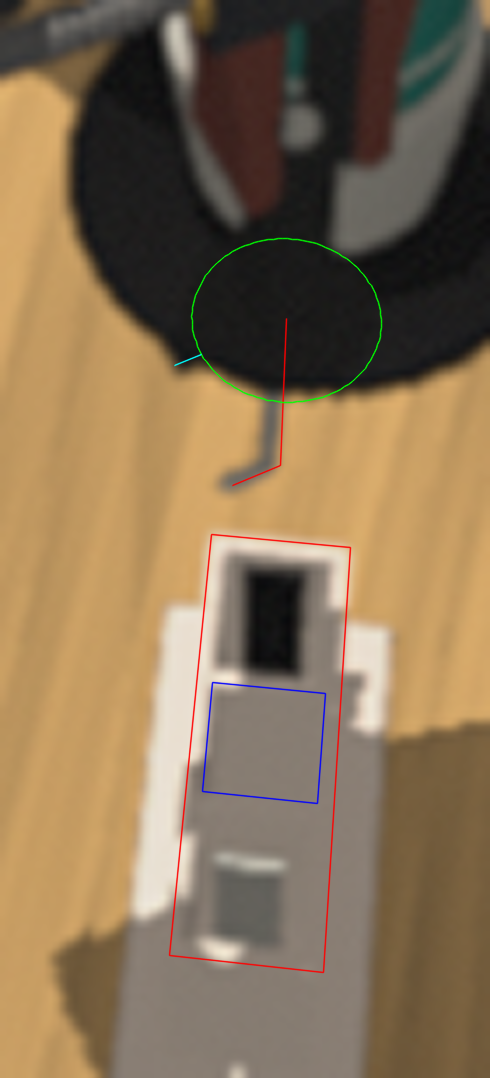

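View pics/o6.png

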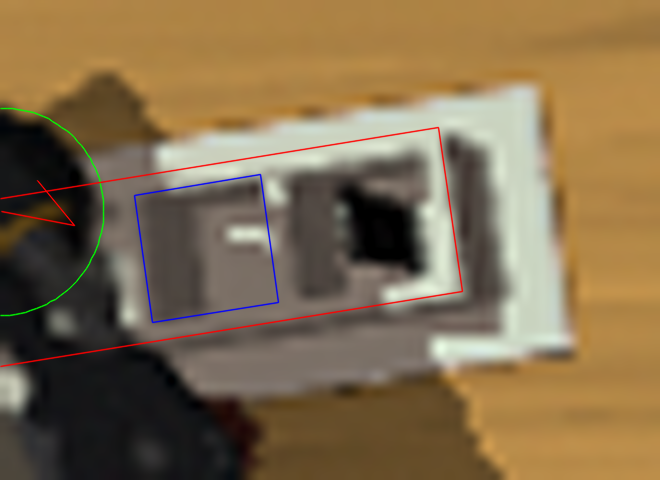

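Request:
servo_tool --moves "0.002 -0.020 0 0 0 10.5; 0.004 -0.045 0 0 0 21; 0.007 -0.075 0 0 0 31.5; 0.010 -0.105 0 0 0 42; 0.013 -0.135 0 0 0 52.5; 0.016 -0.165 0 0 0 63; 0.019 -0.188 0 0 0 73.5; 0.021 -0.198 0 0 0 84"

```text
t: 6.18
ee_pos: [540.2, 65.9, 303.1]
orientation: [-1.522, -0.452, 0.457]
ft_force: [-0.5, 0.5, 0.1]
width: 13.3
```

Request:
servo_tool --moves "0 0 0 0 0 2.7; 0 0 0 0 0 2.7"

```text
t: 6.42
ee_pos: [540.3, 66.9, 303.3]
orientation: [-1.515, -0.485, 0.489]
ft_force: [0.5, 0.2, -0.7]
width: 13.5
```

```bash
python3 - <<'E'
from workcell import ctrl
from ov import *
for n in('side','top'):
    im=snap(ctrl,n,n+'4'); o=ctrl.get_obs(); r=R.from_rotvec(o['orientation']).as_matrix();print(o['ee_pos'],o['qpos'].round(2),o['width'],np.degrees(np.arctan2(r[1,2],r[0,2])),r[:,1])
e=np.array(o['ee_pos']); S=e-[0,0,103]; y=np.radians(126);u=np.array([np.cos(y),np.sin(y),0])
k=[([S+[0,0,58],S,S+11.5*u],(0,0,255)),(circ(S,19,S[2]+58),(0,255,0))]
crop('side4',255,130,345,230,7,'s4c'); draw('side4',(255,130,345,230),7,'o7',k+dryer((549.5,54.8),np.radians(-20)))
E
```

```text
[540.37343559  67.08090858 303.5541498 ] [ 0.1   0.21  1.71  0.    1.23 -2.09] 13.214456900162459 125.61443564553699 [-2.18678711e-03 -1.93634603e-04 -9.99997590e-01]
[540.48299311  67.18259937 303.80769687] [ 0.1   0.21  1.71 -0.    1.23 -2.09] 13.916222068907791 125.62599444312626 [-1.73419653e-03 -1.97892071e-04 -9.99998477e-01]
```

View pics/s4c.png

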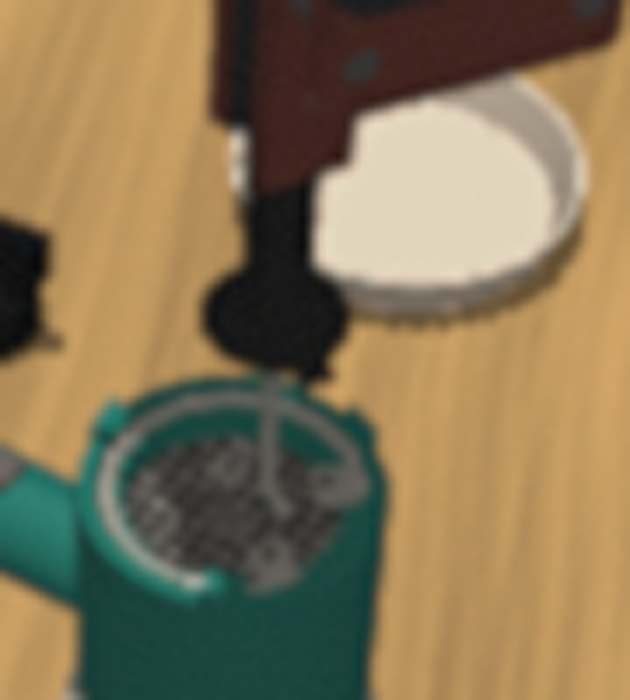

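View pics/o7.png

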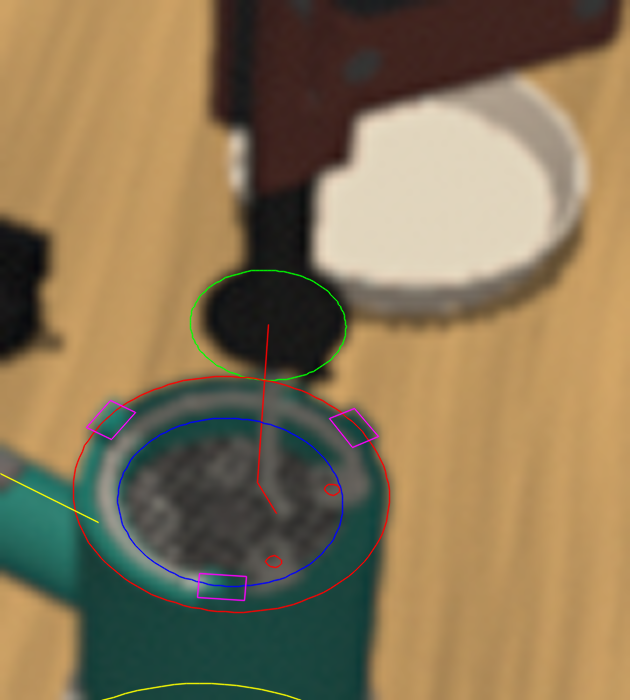

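View pics/top4.png

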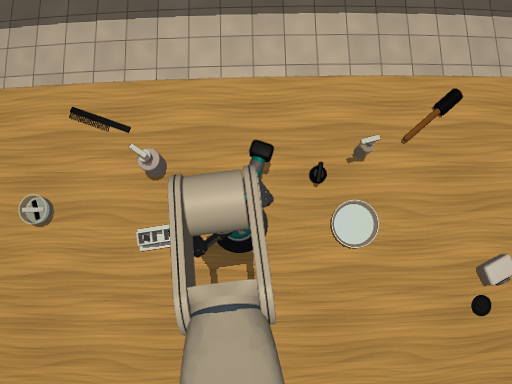

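```bash
python3 - <<'E'
from ov import *
im=load('side4'); 
print(atz(im,[(293.3,198.6),(295.5,203.2)],200.8).round(1))
g=im['pixels']; d=im['depth']
# depth around hook: print points with z in 185..240 near
C=cloud(im)
for v in range(184,206):
    row=C[v,286:300]; print(v,[f"{int(u+286)}:{p[0]:.0f},{p[1]:.0f},{p[2]:.0f}" for u,p in enumerate(row) if 188<p[2]<262 and p[1]>40])
b=load('side0'); 
print('eyes at z182 side0',atz(b,[(303.5,199.2),(294,211.8)],182).round(1))
t=load('top0'); print('eyes top0',atz(t,[(226.8,226.5),(241,230.5)],182).round(1))
E
```

```text
[[537.   66.7 200.8]
 [531.   76.7 200.8]]
184 ['292:541,68,239', '293:539,70,242', '294:537,67,239', '297:530,87,261', '298:528,87,262', '299:526,86,261']
185 ['292:541,68,237', '293:539,69,238', '294:537,69,239']
186 ['292:540,69,235', '293:539,68,235', '294:537,68,235']
187 ['292:540,69,233', '293:539,68,232', '294:537,67,232']
188 ['292:540,69,231', '293:538,70,231']
189 ['292:540,69,227', '293:538,70,229']
190 ['292:540,69,225', '293:538,68,224']
191 ['292:540,69,223', '293:538,69,224']
192 ['292:540,70,221', '293:538,69,221']
193 ['292:540,69,217', '293:538,70,219']
194 ['292:540,69,215', '293:538,71,217']
195 ['292:539,70,213', '293:538,67,211']
196 ['292:539,70,211', '293:538,69,210']
197 ['292:539,71,209', '293:537,70,209']
198 ['292:539,70,206', '293:537,69,204']
199 ['292:538,72,205', '293:537,72,206', '294:535,70,204']
200 ['293:536,74,205', '294:535,74,205']
201 ['293:536,75,204', '294:534,75,204', '295:532,76,205']
202 ['294:534,78,204', '295:532,75,202']
203 []
204 []
205 []
eyes at z182 side0 [[520.7  47.  182. ]
 [532.   81.3 182. ]]
eyes top0 [[532.   76.9 182. ]
 [521.8  43.7 182. ]]
```

Request:
servo_tool --moves "0.004 -0.004 0 0 0 0; 0.0075 -0.0085 0 0 0 0; 0.0075 -0.0085 -0.008 0 0 0; 0.0075 -0.0085 -0.016 0 0 0; 0.0075 -0.0085 -0.023 0 0 0; 0.0075 -0.0085 -0.0285 0 0 0; 0.0075 -0.0085 -0.0285 0 0 0"

```text
t: 7.4
ee_pos: [548.1, 58.7, 275.7]
orientation: [-1.515, -0.487, 0.488]
ft_force: [-0.2, 0.0, -0.6]
width: 13.4
```

```bash
python3 - <<'E'
from workcell import ctrl
from ov import *
im=snap(ctrl,'side','side5'); o=ctrl.get_obs(); print(o['ee_pos'],o['ft_force'])
crop('side5',255,150,335,230,9,'s5c'); C=cloud(im)
for v in range(188,214):
    row=C[v,280:302]; print(v,[f"{int(u+280)}:{p[0]:.0f},{p[1]:.0f},{p[2]:.0f}" for u,p in enumerate(row) if 171<p[2]<215 and np.hypot(p[0]-549.4,p[1]-55)<22])
E
```

```text
[548.37547758  58.70117181 276.15707264] [ 0.18378826 -0.99419636 -0.67037879]
188 []
189 []
190 []
191 ['288:548,61,212', '289:547,60,212']
192 ['288:549,58,207', '289:546,62,211']
193 ['288:548,62,208', '289:546,62,208']
194 ['288:548,61,204', '289:546,61,205']
195 ['288:548,61,202', '289:546,61,202']
196 ['283:561,38,171', '285:557,38,172', '288:548,60,198', '289:546,60,199', '291:546,35,171']
197 ['281:564,42,171', '282:562,42,172', '287:553,40,172', '288:548,61,196', '289:546,60,196', '292:544,37,171', '294:540,36,171', '299:530,46,185']
198 ['281:564,45,172', '288:548,61,193', '289:546,61,194', '292:543,40,172', '293:542,39,171', '295:538,38,171', '299:529,47,183']
199 ['282:561,47,172', '285:556,45,171', '288:548,59,189', '289:545,63,193', '291:545,42,171', '293:541,42,172']
200 ['280:564,51,172', '282:561,50,172', '283:559,49,172', '286:553,48,172', '288:548,60,187', '289:546,60,187', '291:544,45,171', '295:537,43,171']
201 ['281:562,53,173', '283:558,52,173', '284:557,51,171', '285:555,50,172', '288:547,60,185', '289:545,61,186', '292:542,47,171', '294:538,46,171', '295:536,
[... 526 characters left out ...]
,177', '289:545,63,177', '290:543,62,177', '291:542,58,172', '298:529,54,172']
206 ['283:556,63,171', '284:554,63,172', '285:552,62,171', '286:550,62,171', '287:549,61,171', '288:547,61,171', '289:544,64,176', '290:542,67,179', '291:541,60,172', '292:539,60,172', '293:538,59,172', '294:536,58,171', '295:534,58,172', '298:529,57,171']
207 ['280:561,68,173', '284:553,67,174', '288:546,64,172', '289:544,68,177', '290:542,66,175', '291:540,67,177', '292:538,71,182', '293:536,72,183', '294:534,70,182', '296:532,60,172']
208 ['283:555,68,171', '284:553,68,172', '286:549,67,172', '287:547,68,173']
209 ['282:556,72,172']
210 ['282:556,74,172', '288:545,72,173', '290:541,70,171']
211 []
212 []
213 []
```

View pics/s5c.png

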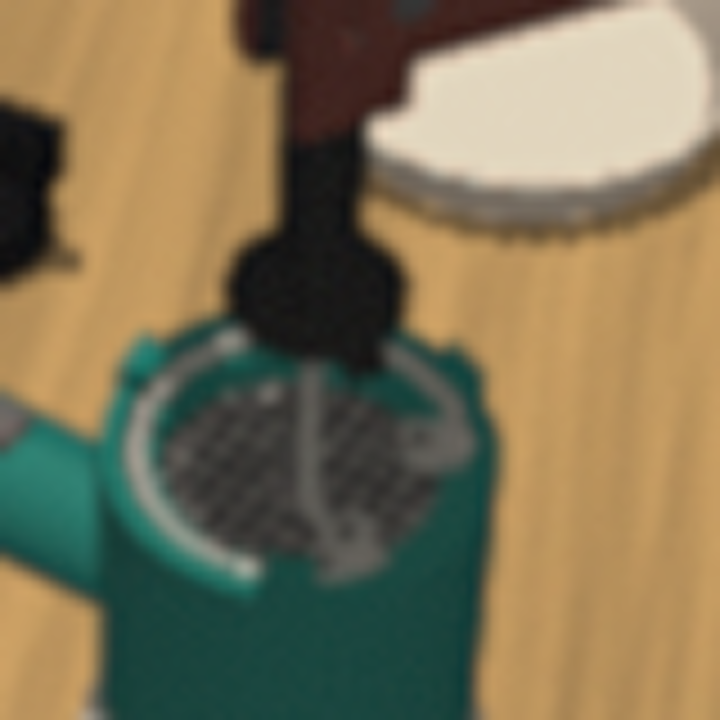

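Request:
servo_tool --moves "0 0 -0.001 0 0 0; -0.0014 0.0019 -0.001 0 0 0; -0.0028 0.0038 -0.001 0 0 0; -0.0042 0.0057 -0.001 0 0 0; -0.0056 0.0077 -0.001 0 0 0; -0.0056 0.0077 -0.001 0 0 0"

```text
t: 8.2
ee_pos: [542.7, 66.6, 275.3]
orientation: [-1.515, -0.488, 0.488]
ft_force: [-0.6, 0.3, -0.1]
width: 13.2
```

```bash
python3 - <<'E'
from workcell import ctrl
from ov import *
im=snap(ctrl,'side','side6'); o=ctrl.get_obs(); print(o['ee_pos'],o['ft_force'])
crop('side6',265,170,325,220,12,'s6c')
E
```

```text
[542.81889347  66.43696823 275.36513072] [-0.18720589  0.06666154 -0.30215405]
```

View pics/s6c.png

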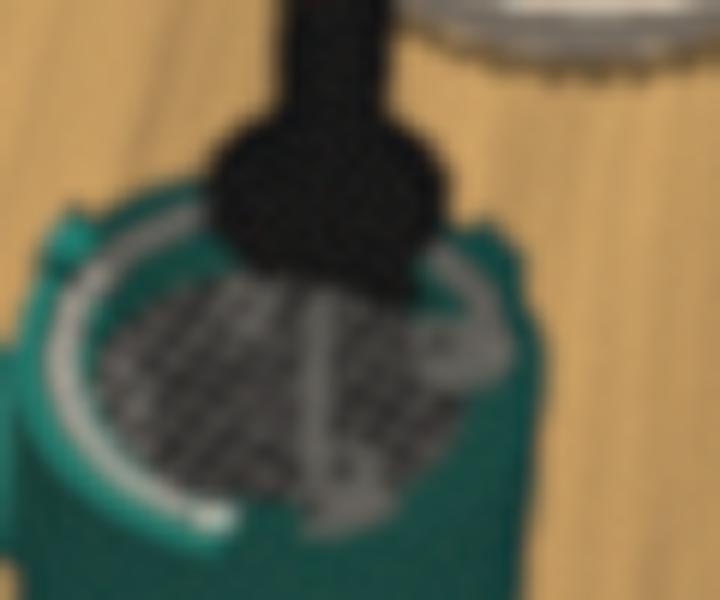

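```bash
python3 - <<'E'
from ov import *
im=load('side6'); c=np.array([549.4,55])
for a in (122,126,130):
    u=np.array([np.cos(np.radians(a)),np.sin(np.radians(a))])
    P=[(*(c+u*15),180),(*(c+u*15),200),(*(c+u*21),182),(*(c+u*27),182),(*(c+u*33),182)]
    print(a,proj(im,P).round(1).tolist())
C=cloud(im)
for v in range(196,212):
    row=C[v,288:300]; print(v,[f"{int(u+288)}:{p[0]:.0f},{p[1]:.0f},{p[2]:.0f}" for u,p in enumerate(row) if 174<p[2]<215 and np.hypot(p[0]-549.4,p[1]-55)<38])
k=dryer(c,np.radians(-20)); u=np.array([np.cos(np.radians(126)),np.sin(np.radians(126))]);w=np.array([-u[1],u[0]])
k.append(([(*(c+u*r+w*t),182) for r,t in((21,5),(33,5),(33,-5),(21,-5),(21,5))],(0,255,255)))
draw('side6',(265,170,325,220),12,'o8',k); draw('side0',(265,170,325,220),12,'o9',k)
draw('top0',(210,195,260,245),14,'o10',k)
E
```

```text
122 [[290.3, 206.1], [290.7, 198.9], [291.5, 207.7], [292.7, 210.1], [293.9, 212.5]]
126 [[290.8, 205.9], [291.3, 198.7], [292.2, 207.5], [293.6, 209.8], [295.0, 212.2]]
130 [[291.3, 205.8], [291.8, 198.5], [293.0, 207.3], [294.6, 209.5], [296.2, 211.8]]
196 ['290:543,68,208', '291:541,69,209', '299:530,42,183']
197 ['290:543,68,205', '291:541,68,205', '299:529,47,186']
198 ['290:543,69,203', '291:541,69,204', '299:529,46,183']
199 ['290:543,67,199', '291:541,69,201', '299:529,46,179']
200 ['290:542,69,198', '291:541,69,199']
201 ['290:542,69,195', '291:541,68,195']
202 ['290:542,69,192', '291:541,67,191']
203 ['290:542,70,190', '291:540,69,191']
204 ['290:542,69,187', '291:540,68,186']
205 ['290:542,70,186', '291:540,68,184']
206 ['290:542,68,181', '291:540,70,183']
207 ['290:542,67,177', '291:540,70,180', '292:538,72,183', '293:536,70,182', '294:534,71,183', '295:532,71,184']
208 ['290:541,75,183', '291:539,75,184', '292:537,75,184', '293:535,74,183', '294:534,72,181', '295:532,73,184']
209 ['290:541,75,180', '291:538,77,183', '292:537,76,182', '293:535,78,185', '294:533,76,184', '295:531,75,183', '296:530,75,183', '299:525,71,180']
210 ['291:538,81,185', '292:536,80,184', '293:534,80,185', '294:533,78,183', '295:531,76,182', '296:529,77,183', '298:526,73,180', '299:524,73,179']
211 ['288:542,88,190', '289:540,88,189', '291:537,82,184', '292:536,81,183', '293:534,83,186', '294:532,80,183', '295:530,81,184', '296:529,79,182', '298:526,74,178', '299:524,74,178']
```

View pics/o9.png

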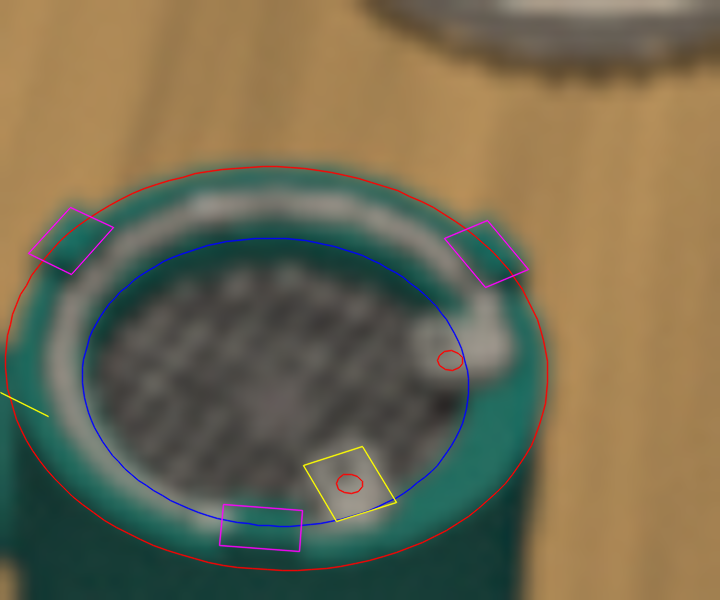

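View pics/o10.png

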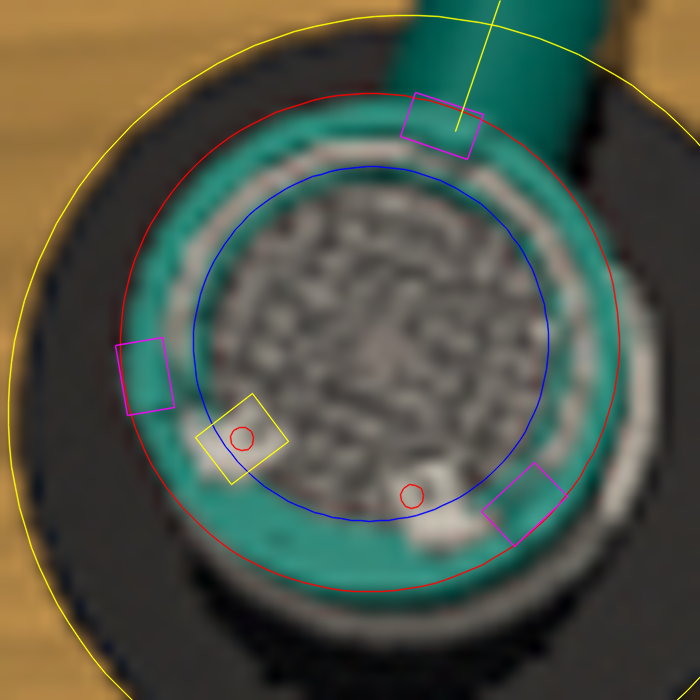

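View pics/o8.png

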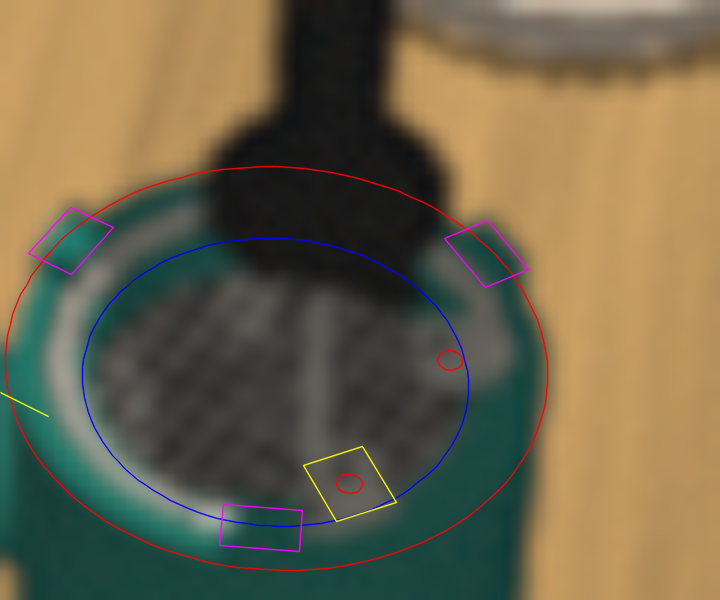

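Request:
servo_tool --moves "0 0 0.002 0 0 0; 0 0 0.004 0 0 0; 0 0 0.006 0 0 0; 0 0 0.008 0 0 0; 0 0 0.010 0 0 0"

```text
t: 8.88
ee_pos: [542.7, 66.2, 285.2]
orientation: [-1.515, -0.487, 0.488]
ft_force: [-0.1, 0.5, -1.9]
width: 13.6
```

```bash
python3 - <<'E'
from workcell import ctrl
from ov import *
im=snap(ctrl,'side','side7'); o=ctrl.get_obs(); print(o['ee_pos'],o['ft_force'],o['width'])
crop('side7',265,160,325,220,12,'s7c')
E
```

```text
[542.91815795  66.45585884 285.69896094] [-0.29658976  0.73283937 -1.76271641] 13.28194162712644
```

View pics/s7c.png

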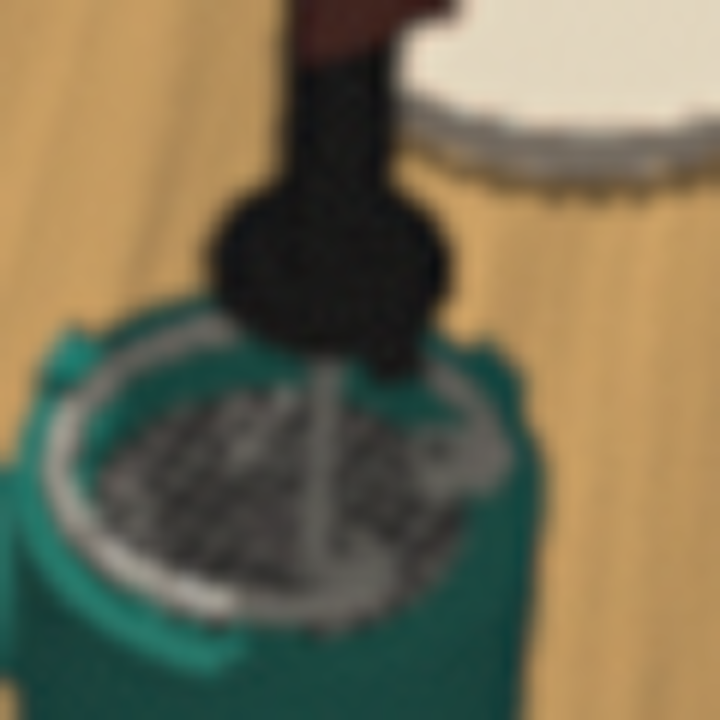

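```bash
python3 - <<'E'
from ov import *
im=load('side7'); c=np.array([549.4,55]); C=cloud(im)
for v in range(205,214):
    row=C[v,284:300]; print(v,[f"{int(u+284)}:{p[0]:.0f},{p[1]:.0f},{p[2]:.0f},r{np.hypot(p[0]-c[0],p[1]-c[1]):.0f}" for u,p in enumerate(row) if 174<p[2]<215 and 12<np.hypot(p[0]-549.4,p[1]-55)<44])
E
```

```text
205 ['290:541,74,190,r20', '291:539,73,190,r21', '292:538,73,190,r21', '293:536,73,191,r23', '294:534,74,193,r25', '295:532,74,193,r26']
206 ['290:541,77,191,r24', '291:539,78,193,r26', '292:537,76,191,r24', '293:535,76,191,r25', '294:534,74,189,r24', '295:532,76,192,r27', '296:530,74,190,r27']
207 ['291:539,77,189,r25', '292:537,77,189,r25', '293:535,79,192,r28', '294:533,79,192,r29', '295:532,76,189,r28', '296:530,77,191,r29', '297:528,76,190,r30']
208 ['291:538,78,187,r25', '292:536,82,192,r30', '293:534,81,192,r30', '295:531,80,192,r31', '296:529,78,190,r31', '297:528,76,188,r30']
209 ['284:550,86,190,r31', '285:548,86,191,r31', '286:546,86,191,r31', '287:544,87,192,r32', '288:543,84,190,r30', '289:541,85,192,r31', '290:539,85,192,r32', '291:537,84,191,r31', '292:536,83,191,r31', '293:534,83,191,r32', '294:532,82,191,r32', '295:531,80,189,r31', '296:529,80,189,r32', '299:525,70,179,r29']
210 ['284:549,89,191,r34', '285:547,88,191,r33', '286:546,88,191,r33', '287:544,88,192,r34', '288:542,87,191,r33', '289:540,88,192,r34', '290:539,87,192,r34', '291:537,87,192,r34', '292:535,85,19
[... 312 characters left out ...]
78,r32']
212 ['284:548,92,189,r37', '285:547,92,189,r37', '286:545,92,191,r38', '287:543,90,188,r35', '288:542,90,189,r36', '289:540,91,190,r37', '291:537,81,180,r29', '292:536,82,181,r30', '293:534,80,180,r29', '294:532,80,179,r30', '295:530,80,180,r31', '296:529,76,177,r30', '297:527,78,180,r33', '298:525,76,177,r32', '299:523,79,182,r36']
213 ['284:548,94,188,r39', '285:546,93,188,r38', '286:545,92,187,r37', '287:543,93,189,r38', '288:541,93,189,r39', '289:539,91,188,r38', '290:539,82,177,r29', '291:537,83,180,r31', '292:535,83,180,r32', '293:534,82,179,r31', '294:532,81,178,r31', '295:530,81,179,r32', '296:528,81,179,r33', '297:526,84,183,r37', '298:524,82,181,r37', '299:523,82,182,r38']
```

Request:
servo_tool --moves "0 0 0.002 0 0 0; 0 0 0.004 0 0 0; 0 0 0.004 0 0 0"

```text
t: 9.3
ee_pos: [542.8, 66.4, 289.3]
orientation: [-1.515, -0.488, 0.488]
ft_force: [-0.2, -0.4, -4.8]
width: 13.5
```

```bash
python3 - <<'E'
from workcell import ctrl
from ov import *
im=snap(ctrl,'side','side8'); o=ctrl.get_obs(); print(o['ee_pos'],o['ft_force'],o['width'])
crop('side8',265,160,325,220,12,'s8c')
E
```

```text
[542.75931039  66.38781866 289.24249931] [-0.096538   -0.50744763 -3.89129084] 13.919270066746652
```

View pics/s8c.png

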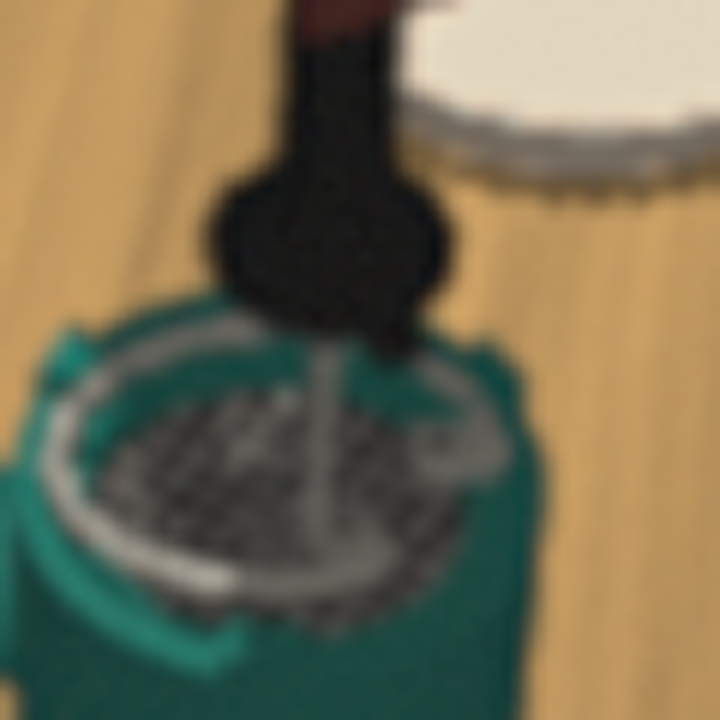

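Request:
servo_tool --moves "0 0 -0.002 0 0 0; 0 0 -0.004 0 0 0; 0 0 -0.006 0 0 0; 0 0 -0.008 0 0 0; 0 0 -0.008 0 0 0"

```text
t: 9.98
ee_pos: [542.8, 66.3, 281.3]
orientation: [-1.515, -0.488, 0.488]
ft_force: [-0.1, 0.1, -1.1]
width: 13.4
```

```bash
python3 - <<'E'
from workcell import ctrl
from ov import *
im=snap(ctrl,'side','side9'); o=ctrl.get_obs(); print(o['ee_pos'],o['ft_force'],o['width'])
crop('side9',265,160,325,220,12,'s9c')
c=np.array([549.4,55]); C=cloud(im)
for v in range(203,214):
    row=C[v,284:300]; print(v,[f"{int(u+284)}:{p[2]:.0f},r{np.hypot(p[0]-c[0],p[1]-c[1]):.0f}" for u,p in enumerate(row) if 174<p[2]<215 and 12<np.hypot(p[0]-549.4,p[1]-55)<44])
E
```

```text
[542.86830147  66.34627868 281.3327696 ] [ 0.5719492  -0.41263147 -0.60800959] 13.417881254754525
203 ['290:192,r18', '291:191,r17']
204 ['290:187,r16', '291:187,r16', '292:190,r20', '293:190,r20', '294:190,r21']
205 ['290:191,r22', '291:190,r21', '292:192,r23', '293:192,r24', '294:190,r23', '295:190,r24']
206 ['289:188,r21', '290:191,r24', '291:191,r24', '292:190,r24', '293:192,r26', '294:192,r27', '295:191,r27']
207 ['290:189,r24', '291:190,r25', '292:191,r27', '293:193,r29', '294:191,r28', '295:191,r29', '296:190,r29']
208 ['291:192,r29', '292:193,r31', '293:192,r30', '294:194,r32', '295:192,r32', '296:192,r33']
209 ['284:193,r33', '285:192,r32', '286:192,r32', '287:192,r31', '288:193,r32', '289:192,r31', '290:193,r33', '291:192,r32', '292:192,r32', '293:192,r33', '294:190,r32', '295:193,r35', '296:189,r33', '299:178,r28']
210 ['284:190,r33', '285:192,r35', '286:192,r34', '287:191,r33', '288:192,r34', '289:191,r33', '290:192,r34', '291:191,r34', '292:192,r35', '293:191,r34', '294:191,r35', '295:190,r34', '298:178,r29', '299:180,r31']
211 ['284:188,r34', '285:189,r34', '286:189,r34', '287:191,r35', '288:189,r34', '289:189,r34', '295:179,r29', '296:179,r29', '298:178,r31', '299:179,r32']
212 ['284:189,r37', '285:188,r35', '286:189,r36', '287:186,r34', '288:190,r37', '289:188,r35', '291:180,r29', '292:179,r29', '293:182,r31', '294:180,r31', '295:176,r29', '296:176,r30', '297:178,r31', '298:179,r33', '299:181,r35']
213 ['284:187,r38', '285:188,r38', '286:189,r39', '287:190,r39', '288:189,r38', '289:189,r38', '290:181,r32', '291:179,r31', '292:179,r31', '293:180,r32', '294:179,r32', '295:177,r31', '296:178,r32', '297:183,r37', '298:183,r38', '299:183,r39']
```

View pics/s9c.png

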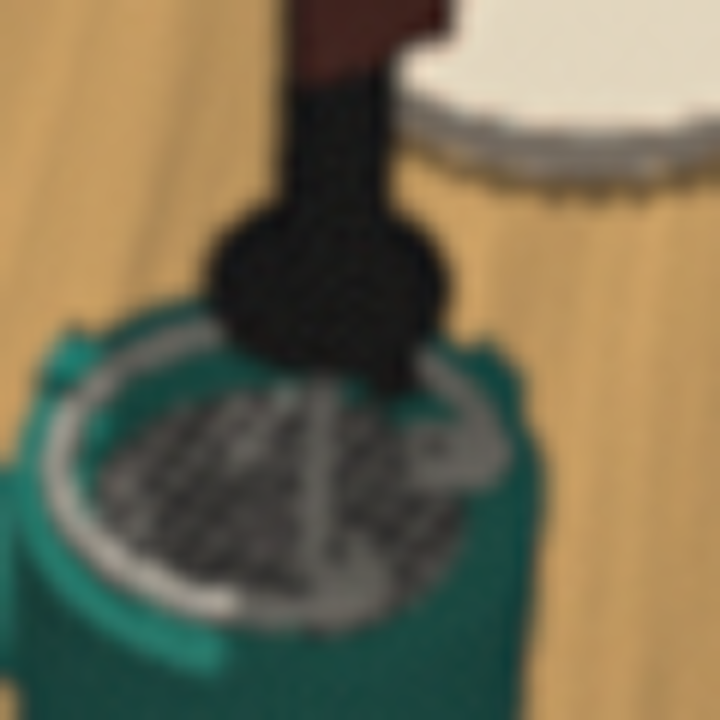

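Request:
servo_tool --moves "0.003 -0.004 0 0 0 0; 0.0056 -0.0077 0 0 0 0; 0.0056 -0.0077 0.008 0 0 0; 0.0056 -0.0077 0.018 0 0 0; 0.0056 -0.0077 0.028 0 0 0; 0.0056 -0.0077 0.035 0 0 0"

```text
t: 10.78
ee_pos: [548.7, 58.8, 317.5]
orientation: [-1.515, -0.489, 0.487]
ft_force: [0.3, 0.1, -1.3]
width: 13.5
```

```bash
python3 - <<'E'
from workcell import ctrl
from ov import *
im=snap(ctrl,'side','side10'); o=ctrl.get_obs(); print(o['ee_pos'],o['ft_force'],o['width'])
crop('side10',265,160,325,220,12,'s10c')
c=np.array([549.4,55]); C=cloud(im)
for v in range(203,214):
    row=C[v,284:300]; print(v,[f"{int(u+284)}:{p[2]:.0f},r{np.hypot(p[0]-c[0],p[1]-c[1]):.0f}" for u,p in enumerate(row) if 174<p[2]<215 and 12<np.hypot(p[0]-549.4,p[1]-55)<44])
E
```

```text
[549.04031974  58.81807198 318.18353078] [0.20122583 0.01691561 0.65307237] 13.831889872545236
203 []
204 ['292:191,r20', '293:191,r21', '294:191,r22']
205 ['290:191,r22', '291:191,r22', '292:190,r22', '293:194,r25', '294:193,r25', '295:190,r24']
206 ['289:189,r22', '290:190,r23', '291:190,r24', '292:191,r25', '293:190,r24', '294:192,r26', '295:192,r27']
207 ['290:189,r25', '291:191,r27', '292:192,r27', '293:192,r29', '294:190,r27', '295:192,r29', '296:191,r30']
208 ['291:191,r28', '292:193,r31', '293:193,r31', '294:191,r30', '295:191,r31', '296:191,r32']
209 ['284:193,r33', '285:194,r34', '286:192,r32', '287:193,r32', '288:194,r33', '289:193,r32', '290:191,r31', '291:192,r32', '292:192,r33', '293:193,r34', '294:191,r32', '295:191,r33', '296:189,r32', '299:180,r30']
210 ['284:192,r35', '285:190,r33', '286:192,r34', '287:193,r35', '288:192,r34', '289:190,r33', '290:191,r33', '291:191,r33', '292:190,r33', '293:191,r34', '294:191,r34', '295:190,r35', '298:179,r29', '299:179,r31']
211 ['284:188,r34', '285:189,r34', '286:189,r34', '287:191,r36', '288:190,r35', '289:190,r35', '295:180,r29', '296:181,r31', '298:178,r31', '299:178,r32']
212 ['284:189,r37', '285:191,r38', '286:187,r34', '287:187,r35', '288:189,r36', '289:188,r36', '291:179,r28', '292:182,r31', '293:178,r28', '294:181,r31', '295:177,r29', '296:180,r32', '297:178,r31', '298:179,r33', '299:183,r37']
213 ['284:188,r38', '285:190,r40', '286:189,r38', '287:186,r36', '288:187,r37', '289:188,r37', '290:179,r30', '291:179,r30', '292:180,r31', '293:179,r31', '294:179,r32', '295:178,r32', '296:179,r33', '297:180,r35', '298:182,r37', '299:183,r39']
```

View pics/s10c.png

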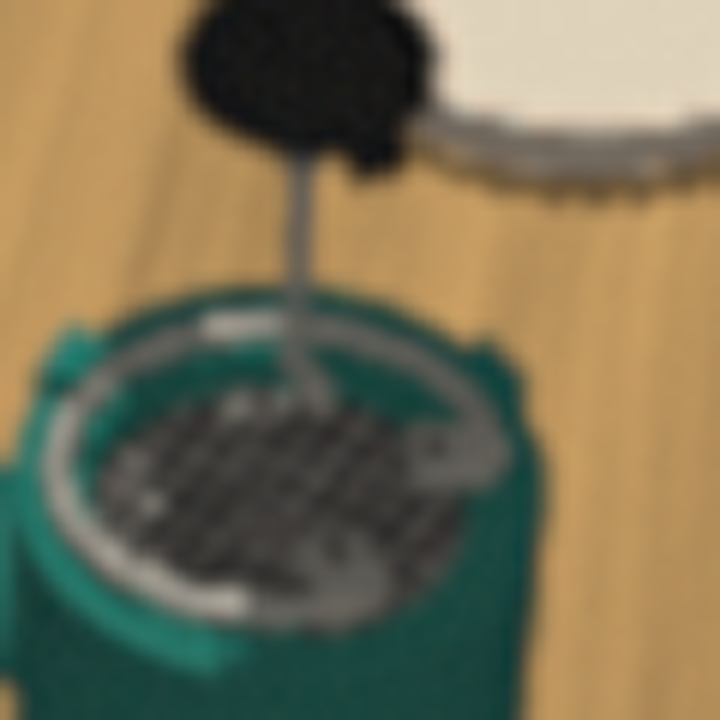

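Request:
servo_tool --moves "-0.002 0.015 0 0 0 -10.5; -0.005 0.040 0 0 0 -21; -0.010 0.075 0 0 0 -31.5; -0.015 0.110 0 0 0 -42; -0.020 0.145 0 0 0 -52.5; -0.024 0.175 0 0 0 -63; -0.027 0.196 0 0 0 -73.5; -0.0285 0.2065 0 0 0 -84"

```text
t: 11.82
ee_pos: [519.5, 266.4, 316.2]
orientation: [-1.467, 0.663, -0.662]
ft_force: [0.1, -0.1, -1.0]
width: 13.2
```

Request:
servo_tool --moves "0 0 -0.030 0 0 -2.7; 0 0 -0.060 0 0 -2.7; 0 0 -0.085 0 0 -2.7; 0 0 -0.095 0 0 -2.7; 0 0 -0.095 0 0 -2.7"

```text
t: 12.45
ee_pos: [519.8, 265.1, 221.1]
orientation: [-1.457, 0.696, -0.695]
ft_force: [-0.3, -0.1, -0.3]
width: 13.4
```

```bash
python3 - <<'E'
from workcell import ctrl
from ov import *
im=snap(ctrl,'side','side11'); o=ctrl.get_obs(); r=R.from_rotvec(o['orientation']).as_matrix();print(o['ee_pos'],o['ft_force'],o['width'],np.degrees(np.arctan2(r[1,2],r[0,2])),r[:,1])
crop('side11',220,240,330,384,5,'s11c')
E
```

```text
[520.28989161 265.33226035 221.88878745] [-0.29309088  0.39571685  0.16332533] 13.478626474051019 38.9806552368442 [ 5.54493044e-04  2.88960622e-04 -9.99999805e-01]
```

View pics/s11c.png

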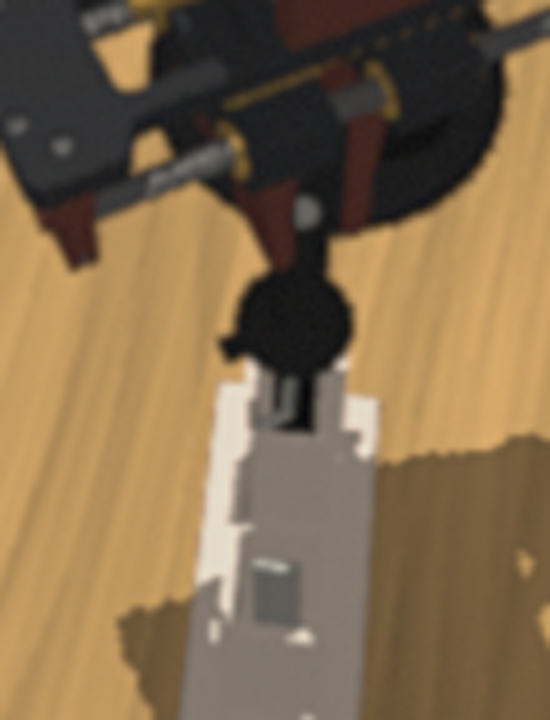

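Request:
servo_tool --moves "0 0 -0.025 0 0 0; 0 0 -0.045 0 0 0; 0 0 -0.060 0 0 0; 0 0 -0.075 0 0 0; 0 0 -0.090 0 0 0; 0 0 -0.100 0 0 0; 0 0 -0.105 0 0 0; 0 0 -0.105 0 0 0"

```text
t: 13.5
ee_pos: [519.9, 265.1, 116.1]
orientation: [-1.457, 0.695, -0.695]
ft_force: [-0.1, 0.1, -0.7]
width: 13.1
```

Request:
servo_tool --moves "0 0 -0.0015 0 0 0; 0 0 -0.0015 0 0 0"

```text
t: 13.75
ee_pos: [520.1, 265.3, 115.1]
orientation: [-1.456, 0.695, -0.695]
ft_force: [0.2, -0.1, -0.6]
width: 13.8
```

Request:
servo_tool --moves "0 0 0 0 0 0; 0 0 0 0 0 0; 0 0 0 0 0 0; 0 0 0 0 0 0; 0 0 0 0 0 0" --hand 110

```text
t: 14.38
ee_pos: [519.9, 265.2, 114.8]
orientation: [-1.457, 0.695, -0.695]
ft_force: [-0.7, -0.5, -0.6]
width: 49.8
```

```bash
python3 - <<'E'
from workcell import ctrl
from ov import *
im=snap(ctrl,'side','side12'); o=ctrl.get_obs(); print(o['ee_pos'],o['ft_force'],o['width'])
crop('side12',200,250,350,384,5,'s12c')
E
```

```text
[519.9153293  265.15930556 114.77053534] [-0.51423321  0.47712298 -0.20964907] 49.92658151819488
```

View pics/s12c.png

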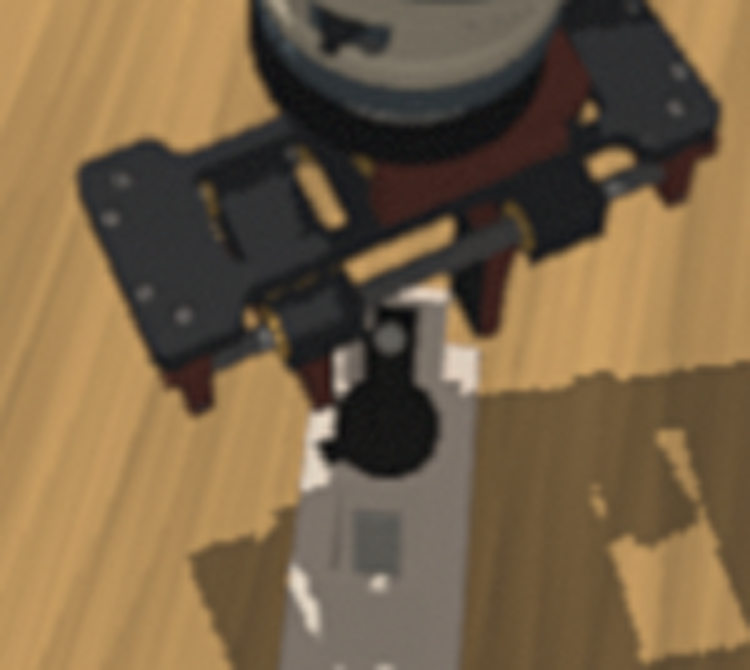

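Request:
servo_tool --moves "0 0 0.030 0 0 0; 0 0 0.075 0 0 0; 0 0 0.120 0 0 0; 0.001 -0.010 0.145 0 0 -10.5; 0.003 -0.035 0.145 0 0 -21; 0.005 -0.070 0.145 0 0 -31.5; 0.008 -0.105 0.145 0 0 -42; 0.010 -0.140 0.145 0 0 -52.5"

```text
t: 15.42
ee_pos: [529.9, 124.1, 259.9]
orientation: [-1.085, 1.385, -1.385]
ft_force: [-0.0, -0.0, 0.3]
width: 49.9
```

Request:
servo_tool --moves "0.001 -0.025 0 0 0 -10.5; 0.003 -0.040 0 0 0 -21; 0.003 -0.0475 0 0 0 -31.5; 0.003 -0.0475 0 0 0 -40.5; 0.003 -0.0475 -0.010 0 0 -40.5; 0.003 -0.0475 -0.020 0 0 -40.5; 0.003 -0.0475 -0.025 0 0 -40.5; 0.003 -0.0475 -0.025 0 0 -40.5"

```text
t: 16.42
ee_pos: [532.5, 77.7, 234.1]
orientation: [-0.607, 1.862, -1.861]
ft_force: [0.5, 0.8, -0.4]
width: 50.0
```

```bash
python3 - <<'E'
from workcell import ctrl
from ov import *
for n in('side','top'):
    im=snap(ctrl,n,n+'13'); o=ctrl.get_obs()
r=R.from_rotvec(o['orientation']).as_matrix();print(o['ee_pos'],o['ft_force'],o['width'],np.degrees(np.arctan2(r[1,2],r[0,2])))
crop('side13',215,130,365,250,5,'s13c')
e=np.array(o['ee_pos']);u=np.array([-.588,.809,0]);w=np.array([.809,.588,0]); k=[]
for s in(1,-1): k.append(([e-[0,0,19]+u*s*25+w*10,e-[0,0,19]+u*s*25-w*10],(0,0,255)))
draw('side13',(250,130,350,250),6,'o13',k+dryer((549.4,55),np.radians(-20))[:-2])
E
```

```text
[533.0152373   77.76664712 234.81511748] [-0.58814686  0.13476436  0.25181517] 49.71872519913142 -53.980477355444805
```

View pics/s13c.png

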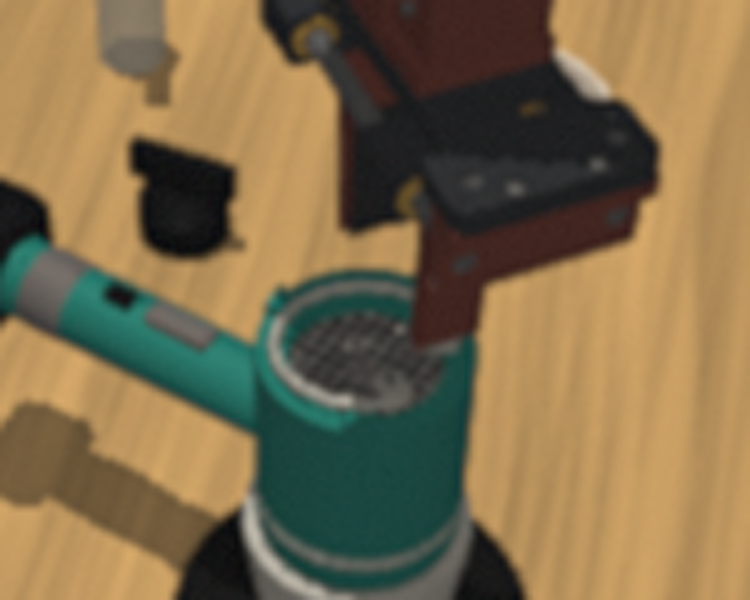

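View pics/o13.png

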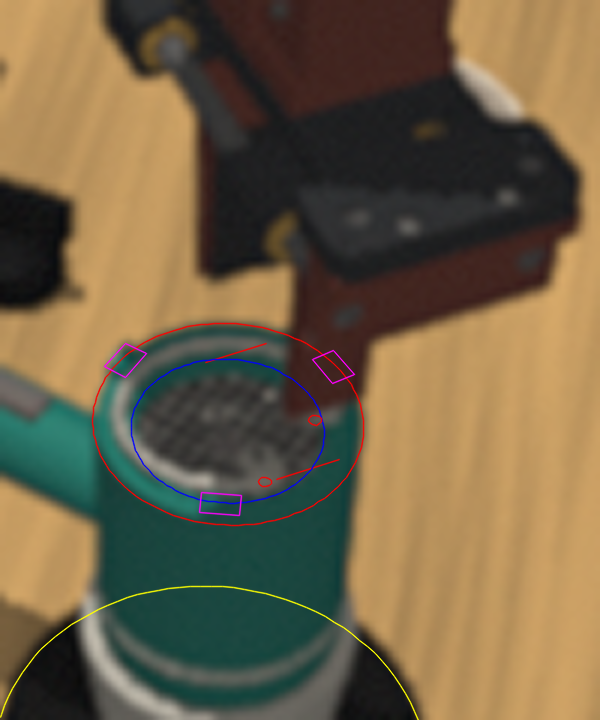

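View pics/top13.png

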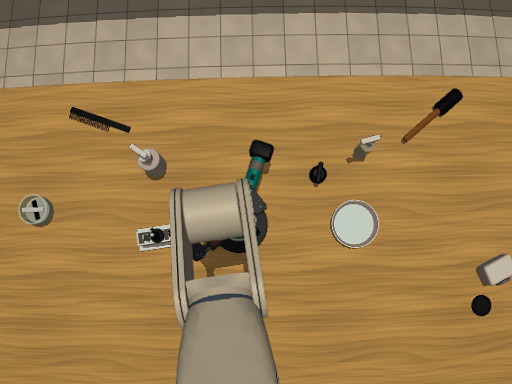

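```bash
python3 - <<'E'
from ov import *
for t in('side13','side12','side1'):
  try: im=load(t)
  except: continue
  C=cloud(im); rgb=im['pixels'].astype(int)
  red=(rgb[:,:,0]>rgb[:,:,1]+15)&(rgb[:,:,0]<110)&(rgb[:,:,1]<60)
  e=np.array([532.7,77.7,234.3]) if t=='side13' else np.array([519.9,265.2,114.8])
  yaw=126 if t=='side13' else 39
  u=np.array([np.cos(np.radians(yaw)),np.sin(np.radians(yaw)),0]);w=np.array([-u[1],u[0],0])
  P=C[red]; q=np.c_[(P-e)@u,(P-e)@w,(P-e)[:,2]]; q=q[(abs(q)<100).all(1)]
  for s in(1,-1):
    f=q[(q[:,0]*s>0)&(q[:,2]<15)]
    if len(f): print(t,s,len(f),'min',np.percentile(f,2,axis=0).round(1),'max',np.percentile(f,98,axis=0).round(1))
  for z in range(-24,40,4):
    f=q[(q[:,2]>z)&(q[:,2]<z+4)]; print(z,len(f), f[:6].round(0).tolist() if len(f) else '')
E
```

```text
-24 0 
-20 0 
-16 0 
-12 0 
-8 0 
-4 0 
0 0 
4 0 
8 0 
12 1 [[32.0, -9.0, 16.0]]
16 20 [[-28.0, -12.0, 20.0], [-27.0, -10.0, 20.0], [-27.0, -10.0, 17.0], [32.0, 5.0, 19.0], [32.0, 7.0, 18.0], [33.0, 8.0, 19.0]]
20 26 [[-29.0, -11.0, 24.0], [-28.0, -12.0, 22.0], [-27.0, -10.0, 22.0], [31.0, 5.0, 24.0], [32.0, 6.0, 24.0], [33.0, 8.0, 24.0]]
24 22 [[-28.0, -12.0, 27.0], [-27.0, -10.0, 27.0], [-28.0, -10.0, 24.0], [31.0, 5.0, 28.0], [33.0, 10.0, 28.0], [32.0, 3.0, 28.0]]
28 25 [[-29.0, -12.0, 31.0], [-28.0, -12.0, 30.0], [-28.0, -10.0, 28.0], [32.0, 10.0, 32.0], [32.0, 4.0, 32.0], [32.0, 6.0, 31.0]]
32 26 [[-31.0, -11.0, 34.0], [-30.0, -11.0, 33.0], [-27.0, -11.0, 34.0], [-27.0, -11.0, 32.0], [32.0, 9.0, 34.0], [30.0, -0.0, 34.0]]
36 15 [[-28.0, -12.0, 39.0], [-29.0, -10.0, 37.0], [-28.0, -10.0, 36.0], [34.0, 8.0, 39.0], [29.0, -11.0, 40.0], [33.0, 3.0, 37.0]]
-24 0 
-20 0 
-16 0 
-12 0 
-8 0 
-4 0 
0 0 
4 0 
8 0 
12 0 
16 2 [[-28.0, 11.0, 19.0], [-31.0, 11.0, 17.0]]
20 9 [[-32.0, 11.0, 24.0], [-26.0, 11.0, 24.0], [-29.0, 10.0, 21.0], [-30.0, 11.0, 21.0], [-26.0, 11.0, 21.0], [29.0, 11.0, 24.0]]
24 9 [[-30.0, 11.0, 27.0], [-26.0, 11.0, 27.0], [-28.0, 10.0, 25.0], [-30.0, 11.0, 25.0], [34.0, 0.0, 26.0], [34.0, 7.0, 28.0]]
28 13 [[-30.0, 11.0, 31.0], [-31.0, 11.0, 30.0], [-26.0, 11.0, 31.0], [-28.0, 11.0, 29.0], [-31.0, 12.0, 28.0], [34.0, 4.0, 28.0]]
32 14 [[-31.0, 10.0, 35.0], [-26.0, 10.0, 36.0], [-28.0, 10.0, 35.0], [-29.0, 11.0, 35.0], [-31.0, 10.0, 33.0], [-26.0, 10.0, 33.0]]
36 8 [[-26.0, 10.0, 38.0], [-28.0, 9.0, 37.0], [-29.0, 10.0, 38.0], [35.0, 6.0, 36.0], [28.0, 10.0, 39.0], [32.0, 10.0, 38.0]]
```

```bash
python3 - <<'E'
from ov import *
crop('side13',270,150,345,215,10,'z1'); crop('side12',215,290,320,350,7,'z2')
im=load('side13');C=cloud(im)
for v in range(180,212,1): print(v,[f"{u}:{C[v,u][0]:.0f},{C[v,u][1]:.0f},{C[v,u][2]:.0f}" for u in range(296,316,3)])
E
```

```text
180 ['296:568,-174,2', '299:523,112,297', '302:513,160,348', '305:508,166,355', '308:505,156,346', '311:501,153,343', '314:497,150,341']
181 ['296:567,-170,3', '299:524,109,292', '302:513,161,347', '305:509,159,346', '308:505,156,343', '311:501,153,342', '314:497,150,339']
182 ['296:567,-167,2', '299:524,107,288', '302:513,162,345', '305:509,159,343', '308:505,155,341', '311:501,153,339', '314:497,151,338']
183 ['296:566,-162,4', '299:523,110,289', '302:513,160,341', '305:509,159,341', '308:505,157,340', '311:501,152,337', '314:497,150,335']
184 ['296:541,13,183', '299:523,111,287', '302:512,162,342', '305:508,158,338', '308:504,156,337', '311:500,153,335', '314:496,149,333']
185 ['296:541,15,182', '299:523,110,284', '302:512,162,339', '305:508,158,337', '308:504,155,334', '311:500,153,333', '314:496,149,330']
186 ['296:540,19,184', '299:523,110,282', '302:512,161,337', '305:508,159,335', '308:504,156,333', '311:500,153,331', '314:521,-165,1']
187 ['296:540,22,185', '299:523,110,280', '302:512,161,335', '305:508,160,334', '308:504,156,331', '311:505,98,271', '314:520,-159,4']
188 ['2
[... 2476 characters left out ...]
8:510,62,182', '311:517,-97,2', '314:510,-102,-1']
207 ['296:529,80,194', '299:527,58,170', '302:520,64,179', '305:515,65,181', '308:509,64,182', '311:517,-96,0', '314:510,-97,1']
208 ['296:529,79,191', '299:526,60,170', '302:520,64,177', '305:514,68,183', '308:509,67,183', '311:516,-94,-2', '314:509,-94,0']
209 ['296:529,79,188', '299:524,72,181', '302:519,69,179', '305:514,70,182', '308:509,65,177', '311:516,-91,-1', '314:509,-91,0']
210 ['296:531,66,170', '299:524,72,179', '302:519,72,180', '305:513,74,184', '308:509,66,176', '311:515,-88,-2', '314:508,-88,-0']
211 ['296:529,78,181', '299:524,74,178', '302:518,75,181', '305:513,76,184', '308:508,65,172', '311:515,-83,0', '314:508,-88,-3']
```

View pics/z1.png

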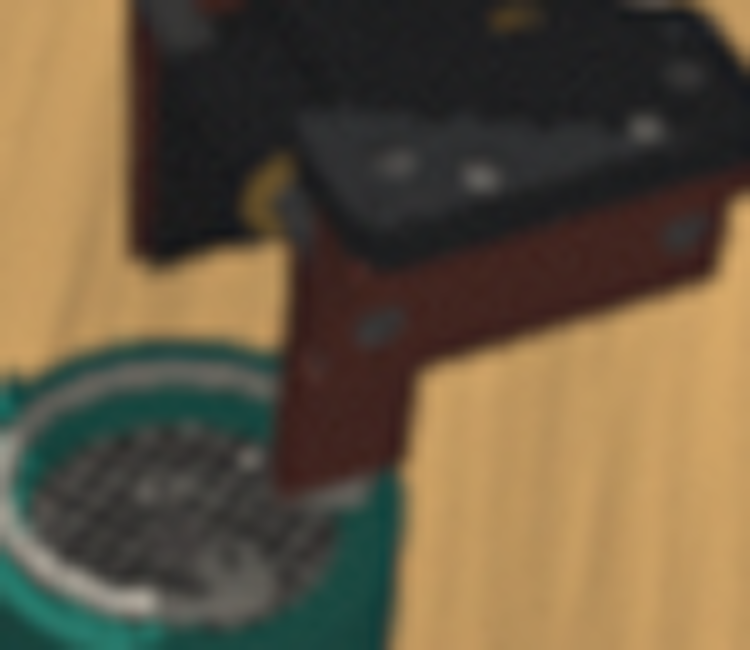

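View pics/z2.png

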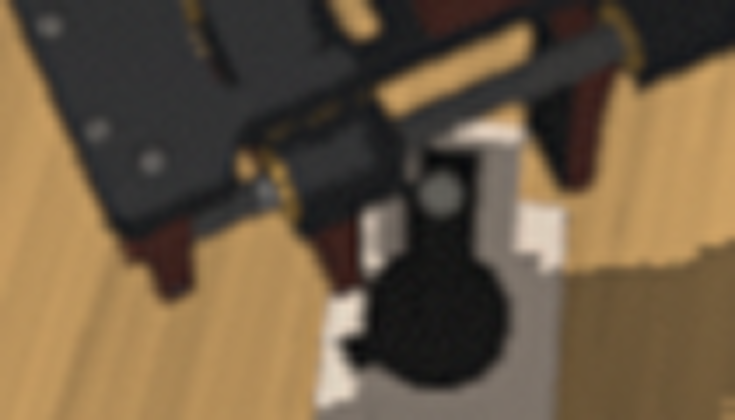

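Request:
servo_tool --moves "0 0 -0.010 0 0 0; 0 0 -0.020 0 0 0; 0 0 -0.027 0 0 0; 0 0 -0.0308 0 0 0; 0 0 -0.0308 0 0 0"

```text
t: 17.15
ee_pos: [532.8, 77.6, 203.6]
orientation: [-0.605, 1.862, -1.862]
ft_force: [0.4, -0.1, 0.5]
width: 49.9
```

Request:
servo_tool --moves "0 0 0 0 0 0; 0 0 0 0 0 0; 0 0 0 0 0 0; 0 0 0 0 0 0; 0 0 0 0 0 0; 0 0 0 0 0 0" --hand 235

```text
t: 17.9
ee_pos: [532.9, 77.7, 204.0]
orientation: [-0.605, 1.862, -1.862]
ft_force: [-0.1, 0.0, 0.0]
width: 6.9
```

```bash
python3 - <<'E'
from workcell import ctrl
from ov import *
im=snap(ctrl,'side','side14'); o=ctrl.get_obs(); print(o['ee_pos'],o['ft_force'],o['width'])
crop('side14',250,150,345,225,8,'s14c')
E
```

```text
[532.91638803  77.64587472 203.99972828] [ 0.1023124   0.348822   -0.15259597] 6.7625401915331045
```

View pics/s14c.png

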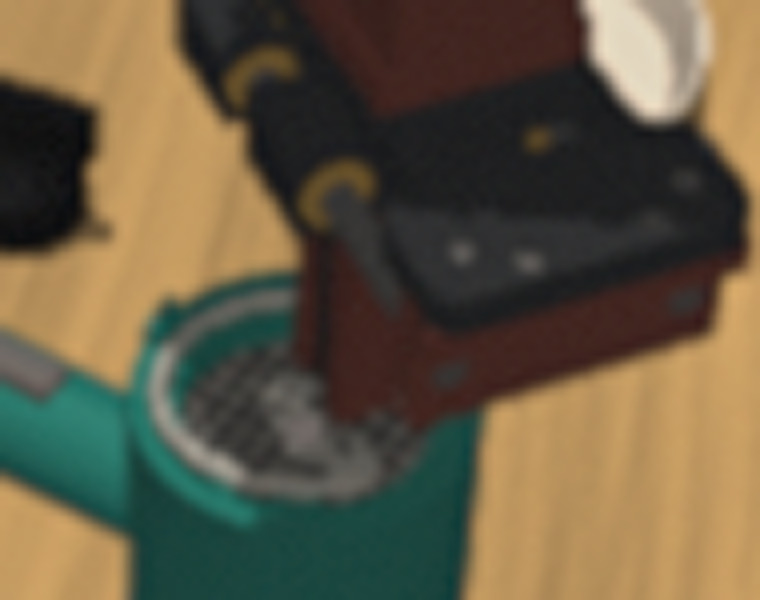

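Request:
servo_tool --moves "0 0 0 0 0 0; 0 0 0 0 0 0; 0 0 0 0 0 0; 0 0 -0.005 0 0 0; 0 0 -0.012 0 0 0; 0 0 -0.020 0 0 0; 0 0 -0.028 0 0 0; 0 0 -0.028 0 0 0" --hand 110

```text
t: 18.95
ee_pos: [532.3, 77.6, 175.0]
orientation: [-0.606, 1.862, -1.862]
ft_force: [-0.5, 0.8, -0.1]
width: 50.4
```

```bash
python3 - <<'E'
from workcell import ctrl
from ov import *
im=snap(ctrl,'side','side15'); o=ctrl.get_obs(); print(o['ee_pos'],o['ft_force'],o['width'])
crop('side15',250,150,345,225,8,'s15c'); C=cloud(im)
for u in range(288,310,2): print(u,[f"{v}:{C[v,u][0]:.0f},{C[v,u][1]:.0f},{C[v,u][2]:.0f}" for v in range(203,224,2)])
E
```

```text
[532.69553066  77.63240009 175.55562576] [-0.38391193  0.73151395  0.13996702] 49.9648969747218
288 ['203:548,54,172', '205:547,59,172', '207:546,63,171', '209:542,87,193', '211:542,91,192', '213:541,92,188', '215:541,94,185', '217:540,94,180', '219:540,96,177', '221:540,96,171', '223:540,95,164']
290 ['203:544,54,173', '205:541,75,191', '207:540,79,191', '209:539,86,193', '211:541,70,169', '213:539,85,181', '215:537,91,182', '217:537,94,181', '219:536,94,176', '221:536,94,169', '223:536,94,163']
292 ['203:541,51,170', '205:538,74,191', '207:537,79,192', '209:536,84,192', '211:537,72,172', '213:535,81,178', '215:534,91,183', '217:533,92,180', '219:533,94,176', '221:533,94,170', '223:533,92,163']
294 ['203:537,50,170', '205:534,73,191', '207:533,79,192', '209:532,83,191', '211:534,70,171', '213:532,82,179', '215:531,89,182', '217:530,91,179', '219:530,92,174', '221:530,90,166', '223:529,92,163']
296 ['203:526,106,235', '205:526,105,228', '207:526,107,226', '209:525,108,222', '211:525,107,216', '213:524,110,213', '215:524,108,206', '217:524,109,203', '219:524,110,198', '221:523,111,194
[... 590 characters left out ...]
514,105,200', '219:514,104,194', '221:516,80,158', '223:516,79,151']
304 ['203:506,166,307', '205:506,164,300', '207:506,167,299', '209:506,158,284', '211:506,158,279', '213:506,155,271', '215:511,104,206', '217:511,104,200', '219:511,102,192', '221:513,77,156', '223:512,77,150']
306 ['203:504,166,307', '205:504,162,299', '207:503,163,295', '209:504,157,284', '211:503,156,278', '213:503,156,273', '215:508,101,203', '217:508,101,198', '219:507,101,192', '221:510,67,144', '223:510,67,139']
308 ['203:501,162,304', '205:501,162,299', '207:500,161,294', '209:501,154,281', '211:500,155,278', '213:500,154,272', '215:505,99,201', '217:504,98,195', '219:507,58,141', '221:516,-51,1', '223:515,-47,-1']
```

View pics/s15c.png

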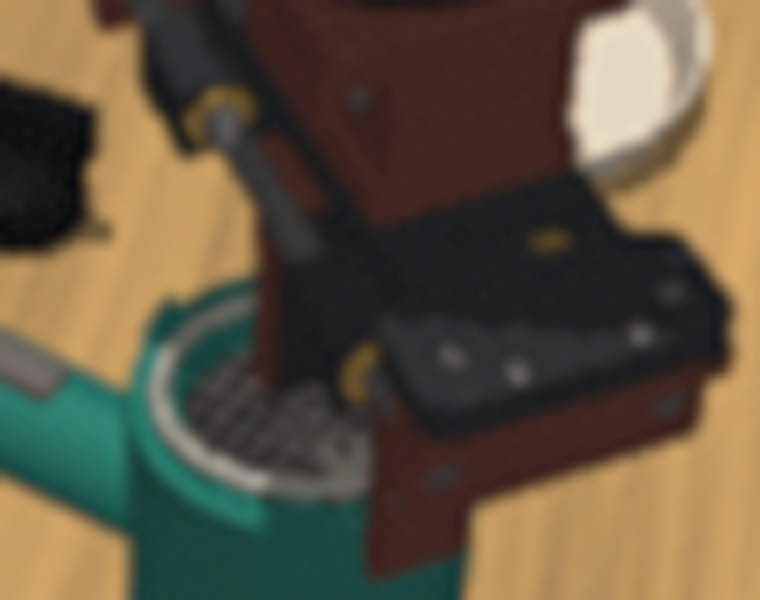

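Request:
servo_tool --moves "-0.0016 -0.0012 0 0 0 0; -0.0016 -0.0012 -0.003 0 0 0; -0.0016 -0.0012 -0.005 0 0 0; -0.0016 -0.0012 -0.005 0 0 0"

```text
t: 19.5
ee_pos: [531.2, 76.5, 170.8]
orientation: [-0.605, 1.862, -1.862]
ft_force: [-0.0, 0.8, 0.1]
width: 50.3
```

Request:
servo_tool --moves "0 0 0 0 0 0; 0 0 0 0 0 0; 0 0 0 0 0 0; 0 0 0 0 0 0; 0 0 0 0 0 0; 0 0 0 0 0 0" --hand 255

```text
t: 20.25
ee_pos: [531.4, 76.5, 171.0]
orientation: [-0.604, 1.862, -1.861]
ft_force: [-1.0, 0.9, 0.5]
width: 12.3
```

```bash
python3 - <<'E'
from workcell import ctrl
from ov import *
im=snap(ctrl,'side','side16'); o=ctrl.get_obs(); print(o['ee_pos'],o['ft_force'],o['width'])
crop('side16',250,150,345,225,8,'s16c')
E
```

```text
[531.38875656  76.51228404 171.05954995] [-0.69891753  0.67312724  0.80038957] 12.734474159569729
```

View pics/s16c.png

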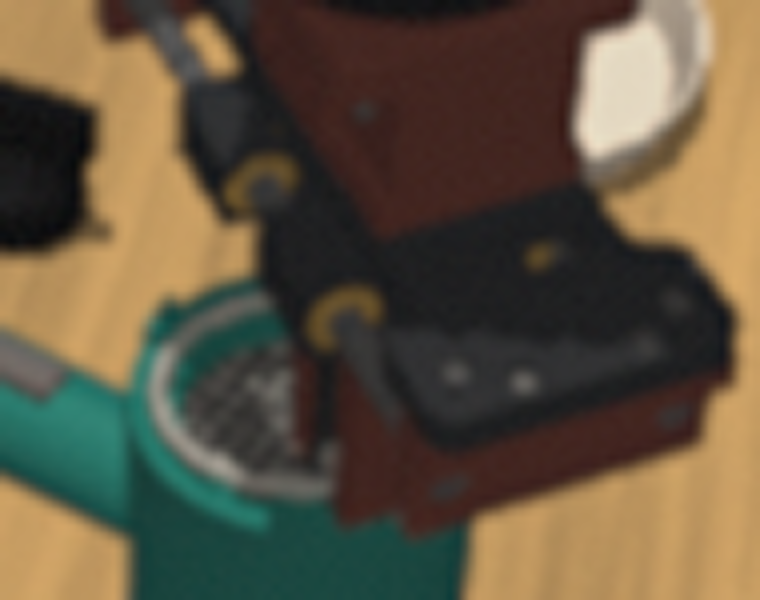

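Request:
servo_tool --moves "0 0 0.002 0 0 0; 0 0 0.005 0 0 0; 0 0 0.008 0 0 0; 0 0 0.011 0 0 0"

```text
t: 20.8
ee_pos: [530.8, 76.3, 181.6]
orientation: [-0.606, 1.862, -1.862]
ft_force: [-0.2, -2.1, -2.0]
width: 12.1
```

Request:
servo_tool --moves "0 0 0.003 0 0 0; 0 0 0.006 0 0 0; 0 0 0.009 0 0 0; 0 0 0.012 0 0 0"

```text
t: 21.3
ee_pos: [531.8, 76.4, 194.6]
orientation: [-0.604, 1.861, -1.862]
ft_force: [0.2, -0.4, -0.3]
width: 0.4
```

```bash
python3 - <<'E'
from workcell import ctrl
from ov import *
im=snap(ctrl,'side','side17'); o=ctrl.get_obs(); print(o['ee_pos'],o['ft_force'],o['width'])
crop('side17',250,130,345,225,7,'s17c')
E
```

```text
[531.89538997  76.45119337 194.83049059] [0.63028324 0.35059033 0.37585126] 0.6631834590569163
```

View pics/s17c.png

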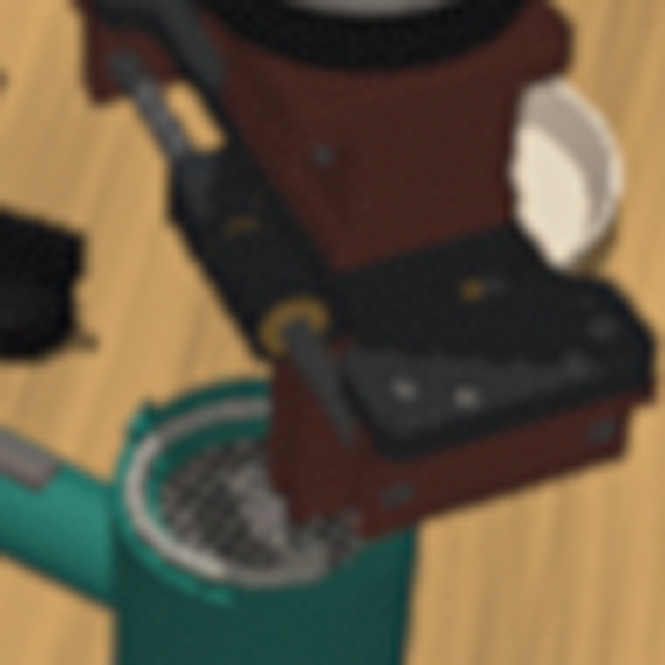

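Request:
servo_tool --moves "-0.010 0.015 0.030 0 0 0; -0.030 0.045 0.060 0 0 0; -0.050 0.080 0.080 0 0 0; -0.060 0.110 0.080 0 0 0; -0.060 0.120 0.080 0 0 0" --hand 200

```text
t: 21.98
ee_pos: [471.0, 197.7, 274.5]
orientation: [-0.605, 1.86, -1.86]
ft_force: [0.5, 0.2, -0.3]
width: 19.0
```

```bash
python3 - <<'E'
from workcell import ctrl
from ov import *
for n in('side','top'):
    im=snap(ctrl,n,n+'18'); o=ctrl.get_obs(); print(o['ee_pos'],o['ft_force'],o['width'])
crop('side18',255,170,330,230,10,'s18c');crop('top18',195,190,275,260,9,'t18c')
E
```

```text
[471.37374821 197.90974019 274.1554937 ] [ 0.49522758 -0.23608429 -0.36273299] 18.807790087207326
[471.49798224 196.93863378 273.88187668] [ 0.32650459 -0.22247007 -0.46394516] 18.93352171600863
```

View pics/s18c.png

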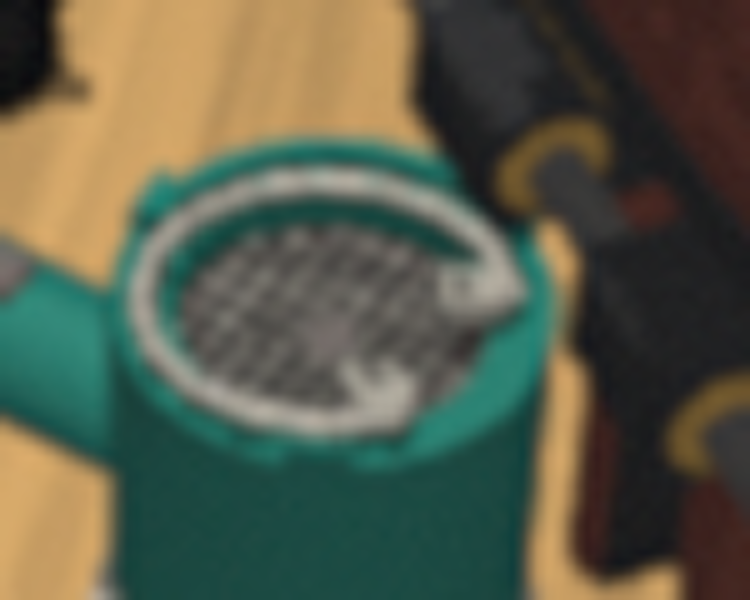

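View pics/t18c.png

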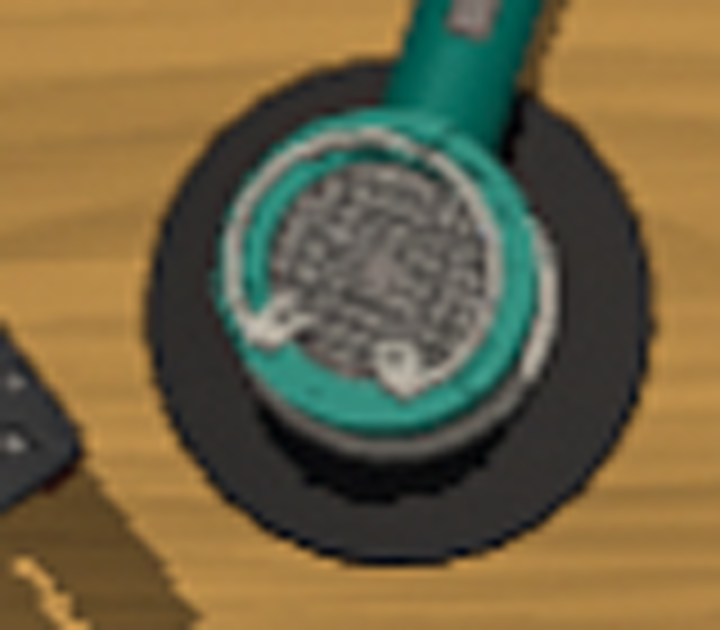

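```bash
python3 - <<'E'
from ov import *
from scipy.optimize import least_squares
c=np.array([549.4,55])
for t in('side18','top18','side0','top0'):
    im=load(t); C=cloud(im).reshape(-1,3); rgb=im['pixels'].reshape(-1,3).astype(int)
    light=(rgb.min(1)>115)&(rgb.max(1)-rgb.min(1)<45)
    d=np.hypot(C[:,0]-c[0],C[:,1]-c[1]); m=light&(d<48)&(C[:,2]>176)&(C[:,2]<205)
    P=C[m]; a=np.degrees(np.arctan2(P[:,1]-c[1],P[:,0]-c[0]))%360; r=np.hypot(P[:,0]-c[0],P[:,1]-c[1])
    print(t,len(P))
    for k in range(0,360,20):
        s=(a>=k)&(a<k+20)
        if s.sum()>1: print('  ang',k,s.sum(),'z %.1f r %.1f (%.1f-%.1f)'%(np.median(P[s,2]),np.median(r[s]),r[s].min(),r[s].max()))
E
```

```text
side18 221
  ang 0 9 z 187.1 r 34.5 (32.8-36.5)
  ang 20 11 z 189.2 r 37.1 (35.0-38.6)
  ang 40 13 z 191.2 r 37.5 (36.0-38.9)
  ang 60 16 z 191.0 r 37.7 (31.8-39.9)
  ang 80 20 z 191.4 r 37.3 (28.2-39.4)
  ang 100 29 z 191.5 r 35.0 (23.1-38.9)
  ang 120 11 z 190.5 r 30.0 (24.1-34.5)
  ang 180 27 z 187.4 r 26.8 (21.0-34.1)
  ang 200 12 z 185.8 r 31.4 (23.4-36.2)
  ang 220 10 z 184.5 r 31.4 (29.2-32.9)
  ang 240 10 z 183.0 r 30.7 (28.9-34.0)
  ang 260 12 z 182.6 r 30.0 (29.2-32.8)
  ang 280 10 z 183.1 r 30.9 (29.2-32.4)
  ang 300 11 z 182.9 r 31.3 (29.8-33.6)
  ang 320 10 z 183.0 r 32.5 (31.3-34.9)
  ang 340 10 z 184.8 r 34.1 (33.0-35.9)
top18 134
  ang 0 4 z 186.6 r 34.1 (33.0-35.1)
  ang 20 6 z 186.7 r 35.4 (33.9-36.9)
  ang 40 7 z 187.4 r 35.7 (35.3-36.6)
  ang 60 7 z 189.3 r 36.5 (35.8-37.9)
  ang 80 10 z 188.8 r 36.4 (34.9-37.2)
  ang 100 17 z 189.9 r 35.0 (25.0-38.2)
  ang 120 9 z 190.9 r 30.5 (25.3-37.6)
  ang 180 18 z 186.6 r 29.0 (21.7-34.8)
  ang 200 8 z 183.8 r 32.8 (25.8-34.4)
  ang 220 6 z 181.5 r 32.7 (32.0-33.7)
  ang 240 8 z 181.9 r 31.7 (30.1-33.9)
  ang 260 8 z 180.3 
[... 616 characters left out ...]
60 8 z 182.6 r 34.4 (32.0-35.8)
  ang 280 5 z 182.2 r 34.3 (32.9-35.3)
  ang 300 2 z 182.2 r 33.9 (33.0-34.8)
top0 112
  ang 0 5 z 181.9 r 33.1 (32.0-33.5)
  ang 20 5 z 182.0 r 32.0 (30.8-33.1)
  ang 40 7 z 181.4 r 32.9 (31.4-33.9)
  ang 60 8 z 181.0 r 32.5 (30.6-34.3)
  ang 80 3 z 182.0 r 32.9 (32.8-33.0)
  ang 100 6 z 181.0 r 32.1 (24.2-34.6)
  ang 120 17 z 182.6 r 28.7 (22.2-35.3)
  ang 180 13 z 181.3 r 30.2 (24.1-35.3)
  ang 200 14 z 182.8 r 31.5 (23.5-37.1)
  ang 240 6 z 181.7 r 35.7 (34.5-37.5)
  ang 260 8 z 183.0 r 35.8 (30.9-38.2)
  ang 280 7 z 180.0 r 34.4 (33.0-36.7)
  ang 300 6 z 183.4 r 33.8 (33.2-36.2)
  ang 320 3 z 178.0 r 34.0 (32.3-35.7)
  ang 340 3 z 182.5 r 33.3 (32.5-33.5)
```

```bash
python3 - <<'E'
from ov import *
c=np.array([549.4,55])
crop('side18',280,195,305,220,28,'e1');crop('top18',215,213,240,233,30,'e2')
for t in('side18','top18'):
    im=load(t); C=cloud(im); g=im['pixels'].astype(int)
    vs,us=(range(204,215),range(284,300)) if t=='side18' else (range(218,232),range(217,234))
    for v in vs: print(v,' '.join(f"{C[v,u][0]:.0f},{C[v,u][1]:.0f},{C[v,u][2]:.0f}" if C[v,u][2]>186.5 else '.' for u in us))
E
```

```text
204 . . . . . . . . . . . . . . . .
205 . . . . . . . . . 536,74,192 . . . . . .
206 . . . . . 542,77,190 540,78,192 539,77,192 537,76,191 535,75,190 534,75,191 . . . . .
207 . . . . . 542,80,191 540,80,191 538,79,191 536,80,193 535,80,193 533,79,192 . . . . .
208 . . . . . 542,81,189 540,82,191 538,81,190 536,82,193 534,80,190 533,80,191 531,79,191 . . . .
209 . . . . . . 539,84,191 537,84,192 536,84,192 534,84,192 532,82,191 530,84,193 529,82,192 . . .
210 549,90,192 . . . . . 539,85,189 537,87,192 535,88,193 533,86,192 532,86,192 530,84,190 528,83,190 . . .
211 549,92,192 547,93,193 545,91,192 543,92,194 542,90,192 540,91,193 538,88,191 536,89,192 535,87,190 533,88,192 531,87,191 . . . . .
212 548,92,189 547,93,190 545,93,191 543,93,192 541,91,190 539,93,192 538,91,191 536,90,190 534,90,191 . . . . . . .
213 548,94,189 546,93,188 545,93,188 543,91,187 541,93,189 539,92,189 . . . . . . . . . .
214 548,95,187 546,96,189 544,96,189 542,95,189 541,94,188 539,93,187 . . . . . . . . . .
218 . . . 552,92,191 . . . . . . . . . . . . .
219 . . . 549,92,190 . . . . . . . . . . . . .
220 . . 547,94,189 547,92,193 547,90,187 . . . . . . . . . . . .
221 . . . 544,92,196 . . . . . . . . . . . . .
222 . . 543,95,187 542,92,192 542,90,189 . . . . . . . . . . . .
223 . . 540,95,188 540,92,193 540,90,191 540,88,189 . . 540,81,188 540,78,190 . . . . . . .
224 . . . . 538,90,193 . 538,85,191 538,83,190 538,81,189 537,78,191 537,76,190 . . . . . .
225 . . . . 535,90,193 535,87,191 535,85,190 535,83,190 535,80,191 535,78,192 535,76,190 . . . . . .
226 . . . . 533,90,188 533,88,188 533,85,189 533,83,194 533,81,190 533,78,193 533,76,188 . . . . . .
227 . . . . . 531,88,192 531,85,191 530,83,196 468,16,1267 . . . . . . . .
228 . . . . . . . 528,83,192 . . . . . . . . .
229 . . . . . . . . . . . . . . . . .
230 . . . . . . . . . . . . . . . . .
231 . . . . . . . . . . . . . . . . .
```

View pics/e1.png

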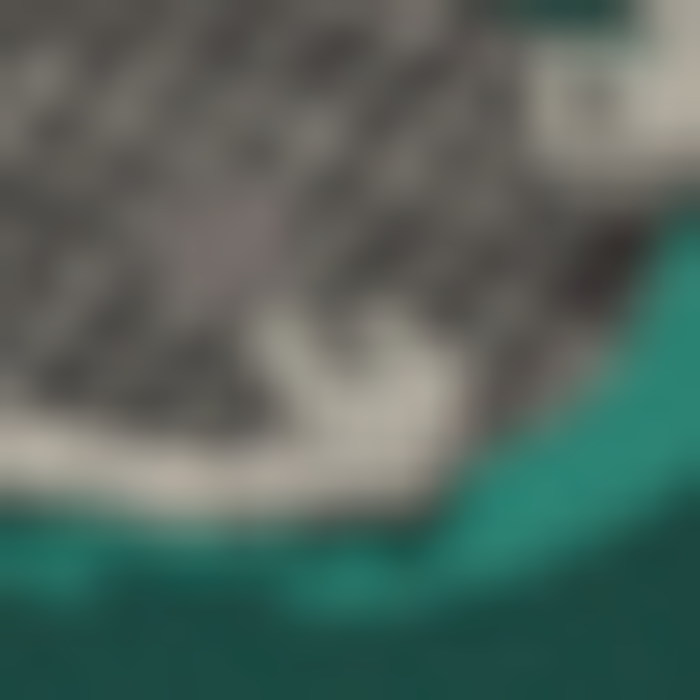

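View pics/e2.png

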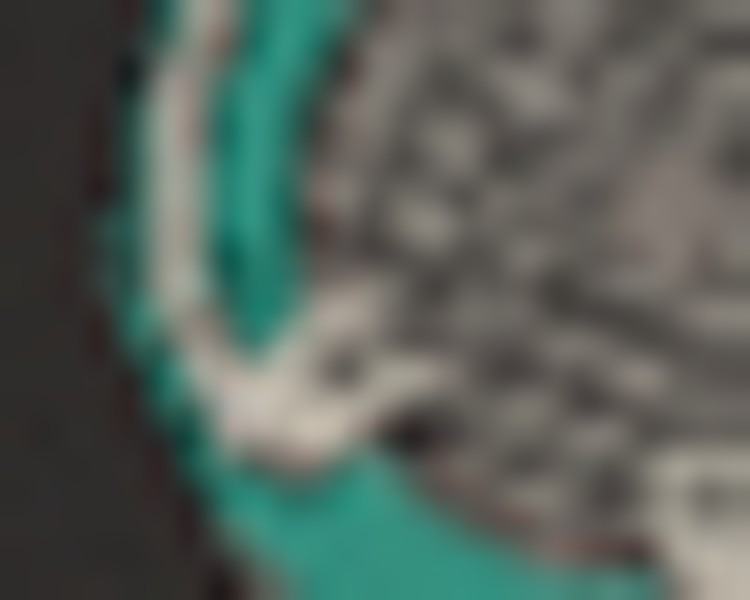

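Request:
servo_tool --moves "0.014 -0.016 0 0 0 -10; 0.030 -0.034 0 0 0 -20; 0.046 -0.053 0 0 0 -30; 0.062 -0.071 0 0 0 -40; 0.078 -0.089 -0.010 0 0 -50; 0.090 -0.103 -0.030 0 0 -60; 0.0965 -0.110 -0.055 0 0 -66; 0.0965 -0.110 -0.070 0 0 -66" --hand 168

```text
t: 23.08
ee_pos: [567.7, 84.7, 202.2]
orientation: [-0.515, -1.924, 1.926]
ft_force: [0.5, 0.6, -1.0]
width: 29.8
```

Request:
servo_tool --moves "0 0 0 0 0 0; 0 0 0 0 0 0"

```text
t: 23.32
ee_pos: [568.1, 86.6, 204.7]
orientation: [-0.516, -1.928, 1.927]
ft_force: [-0.8, 0.5, 0.1]
width: 30.3
```

```bash
python3 - <<'E'
from workcell import ctrl
from ov import *
for n in('side','top'):
    im=snap(ctrl,n,n+'19'); o=ctrl.get_obs(); 
r=R.from_rotvec(o['orientation']).as_matrix();print(o['ee_pos'],o['ft_force'],o['width'],np.degrees(np.arctan2(r[1,2],r[0,2])),o['qpos'][5])
crop('side19',245,130,345,230,7,'s19c')
E
```

```text
[568.30059829  86.78451802 205.010872  ] [-0.32360313 -0.69538311 -0.26242425] 30.114753456371435 -119.95209889860016 2.224368676543409
```

View pics/s19c.png

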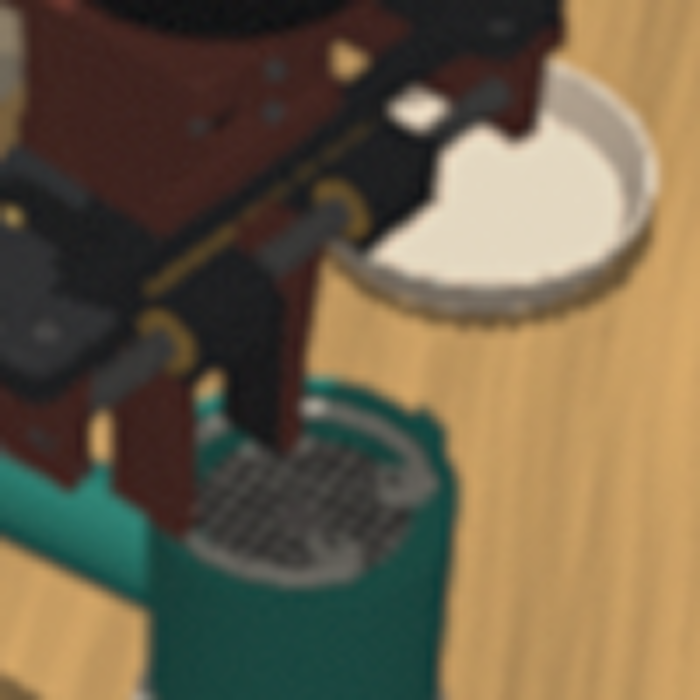

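Request:
servo_tool --moves "0 0 -0.010 0 0 0; 0 0 -0.020 0 0 0; 0 0 -0.028 0 0 0; 0 0 -0.033 0 0 0; 0 0 -0.036 0 0 0; 0 0 -0.0365 0 0 0; 0 0 -0.0365 0 0 0"

```text
t: 24.3
ee_pos: [568.0, 86.5, 167.7]
orientation: [-0.517, -1.927, 1.927]
ft_force: [0.1, 0.4, 0.2]
width: 29.6
```

```bash
python3 - <<'E'
from workcell import ctrl
from ov import *
im=snap(ctrl,'side','side20'); o=ctrl.get_obs(); print(o['ee_pos'],o['ft_force'],o['width'])
crop('side20',245,150,330,235,8,'s20c')
C=cloud(im)
for u in range(258,278,2): print(u,[f"{v}:{C[v,u][0]:.0f},{C[v,u][1]:.0f},{C[v,u][2]:.0f}" for v in range(206,224,2)])
E
```

```text
[568.00256178  86.46257476 167.744629  ] [-0.76956466 -0.8571564   1.14072042] 29.91098234692292
258 ['206:609,47,139', '208:608,49,136', '210:608,51,132', '212:608,51,125', '214:634,-44,1', '216:633,-40,-1', '218:630,-29,6', '220:629,-26,2', '222:628,-22,0']
260 ['206:590,101,205', '208:591,101,199', '210:590,103,195', '212:604,51,127', '214:604,51,120', '216:628,-40,0', '218:626,-34,0', '220:624,-26,3', '222:624,-23,-0']
262 ['206:586,104,209', '208:586,104,204', '210:586,103,197', '212:586,103,192', '214:586,103,186', '216:623,-40,2', '218:622,-34,2', '220:620,-27,4', '222:619,-22,2']
264 ['206:582,108,214', '208:582,106,207', '210:582,105,200', '212:582,105,195', '214:582,106,191', '216:595,54,121', '218:617,-35,2', '220:616,-31,0', '222:614,-24,1']
266 ['206:577,111,219', '208:578,109,212', '210:578,106,203', '212:578,108,199', '214:578,108,193', '216:577,110,191', '218:586,74,140', '220:586,75,136', '222:585,77,131']
268 ['206:573,114,224', '208:573,114,218', '210:574,111,209', '212:574,110,203', '214:573,112,199', '216:574,109,191', '218:573,112,188', '220:580,83,147', '222:580,84,142']
270 ['206:570,111,221', '208:570,111,215', '210:570,111,210', '212:570,111,205', '214:570,110,199', '216:570,110,192', '218:570,112,189', '220:575,86,151', '222:575,86,145']
272 ['206:568,106,216', '208:568,105,209', '210:568,104,203', '212:567,108,202', '214:567,107,196', '216:567,106,189', '218:571,90,164', '220:570,92,160', '222:570,91,153']
274 ['206:572,67,171', '208:568,88,191', '210:568,88,185', '212:567,91,183', '214:567,92,178', '216:567,92,172', '218:567,92,167', '220:566,93,162', '222:567,91,154']
276 ['206:569,65,170', '208:564,87,190', '210:563,92,190', '212:563,92,185', '214:563,93,181', '216:563,92,174', '218:563,93,169', '220:563,93,164', '222:562,95,160']
```

View pics/s20c.png

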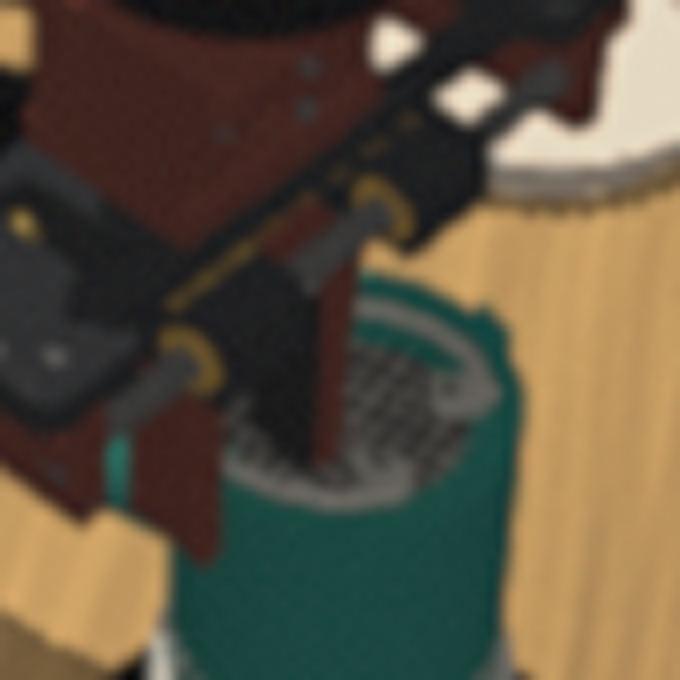

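Request:
servo_tool --moves "0 0 -0.0007 0 0 0; 0 0 -0.0007 0 0 0; 0 0 -0.0007 0 0 0; 0 0 -0.0007 0 0 0; 0 0 -0.0007 0 0 0; 0 0 -0.0007 0 0 0" --hand 255

```text
t: 25.1
ee_pos: [568.8, 87.9, 167.0]
orientation: [-0.519, -1.93, 1.924]
ft_force: [2.0, 7.5, -3.1]
width: 4.9
```

```bash
python3 - <<'E'
from workcell import ctrl
from ov import *
im=snap(ctrl,'side','side21'); o=ctrl.get_obs(); print(o['ee_pos'],o['ft_force'],o['width'])
crop('side21',245,150,330,235,8,'s21c')
E
```

```text
[568.77146394  87.93155816 166.96551048] [ 2.80136803  6.46652988 -2.23144794] 4.738753111401655
```

View pics/s21c.png

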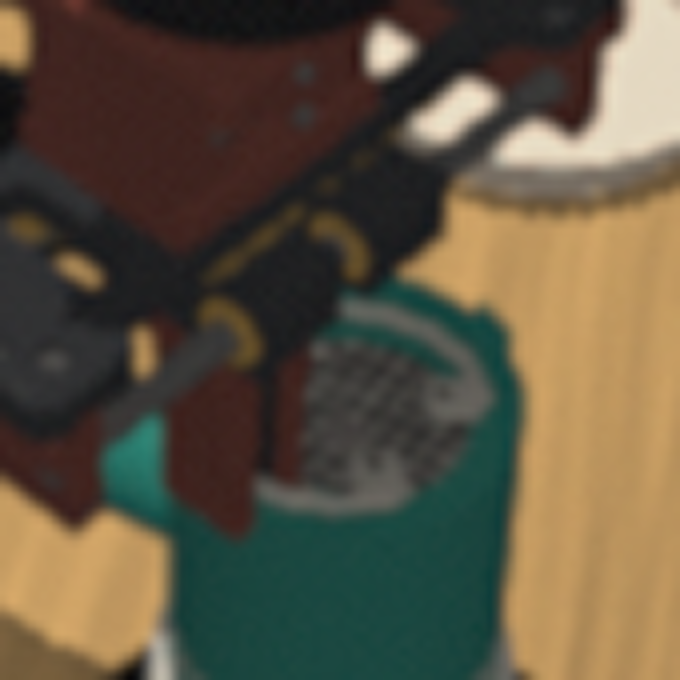

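Request:
servo_tool --moves "0 0 0.002 0 0 0; 0 0 0.004 0 0 0; 0 0 0.007 0 0 0; 0 0 0.010 0 0 0; 0 0 0.010 0 0 0"

```text
t: 25.78
ee_pos: [567.6, 86.4, 177.3]
orientation: [-0.517, -1.927, 1.927]
ft_force: [-2.0, 1.2, -1.0]
width: 3.5
```

```bash
python3 - <<'E'
from workcell import ctrl
from ov import *
im=snap(ctrl,'side','side22'); o=ctrl.get_obs(); print(o['ee_pos'],o['ft_force'],o['width'])
crop('side22',245,150,330,235,8,'s22c')
E
```

```text
[567.63302494  86.36166091 177.2088986 ] [-3.21116241  0.71263865 -0.92378804] 3.644939521244739
```

View pics/s22c.png

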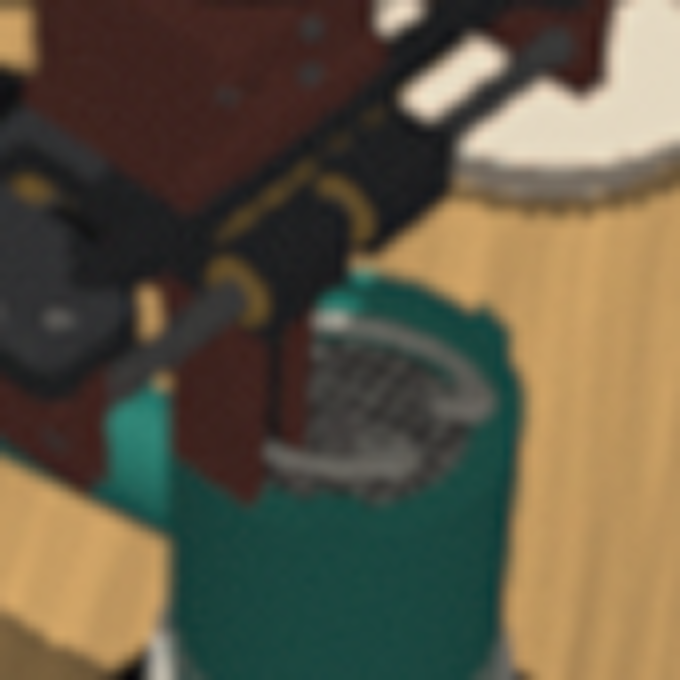

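Request:
servo_tool --moves "0 0 0.003 0 0 0; 0 0 0.006 0 0 0; 0 0 0.010 0 0 0; 0 0 0.014 0 0 0; 0 0 0.018 0 0 0; 0 0 0.018 0 0 0"

```text
t: 26.58
ee_pos: [568.3, 86.5, 195.4]
orientation: [-0.518, -1.928, 1.927]
ft_force: [-0.4, 0.3, -0.0]
width: 3.7
```

```bash
python3 - <<'E'
from workcell import ctrl
from ov import *
im=snap(ctrl,'side','side23'); o=ctrl.get_obs(); print(o['ee_pos'],o['ft_force'],o['width'])
crop('side23',245,140,330,235,8,'s23c')
E
```

```text
[568.04111751  86.46295851 195.05655473] [-0.27938783 -0.64173815 -0.49865774] 3.2753621115841223
```

View pics/s23c.png

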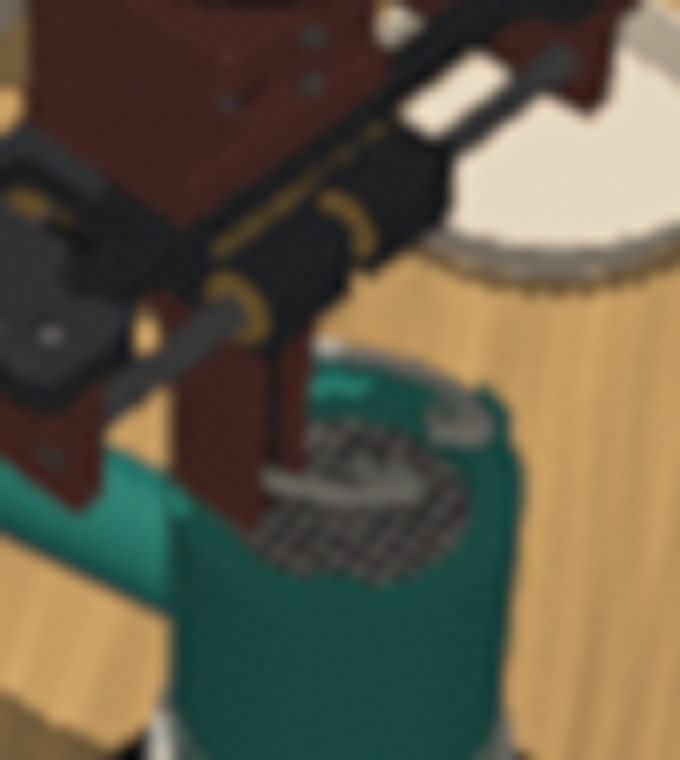

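Request:
servo_tool --moves "0 0 0.008 0 0 0; 0 0 0.018 0 0 0; 0 0 0.030 0 0 0; 0 0 0.045 0 0 0; 0 0 0.060 0 0 0; 0 0 0.075 0 0 0; 0 0 0.085 0 0 0; 0 0 0.085 0 0 0"

```text
t: 27.62
ee_pos: [568.3, 86.5, 280.7]
orientation: [-0.518, -1.928, 1.927]
ft_force: [0.2, 0.0, -0.4]
width: 3.6
```

```bash
python3 - <<'E'
from workcell import ctrl
from ov import *
for n in('side','top'):
    im=snap(ctrl,n,n+'24'); o=ctrl.get_obs(); print(o['ee_pos'],o['ft_force'],o['width'])
crop('side24',230,60,350,235,4,'s24c')
E
```

```text
[567.82031084  86.47000123 279.95547147] [ 0.2413745   0.76616542 -0.93274929] 3.205619703569029
[567.55493002  86.41708349 279.48272217] [-0.12899073  0.11715646  0.5767737 ] 3.0111434560017387
```

View pics/s24c.png

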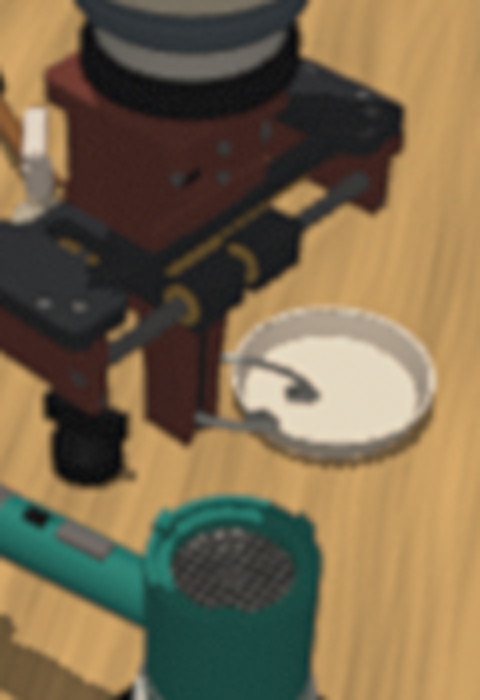

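View pics/top24.png

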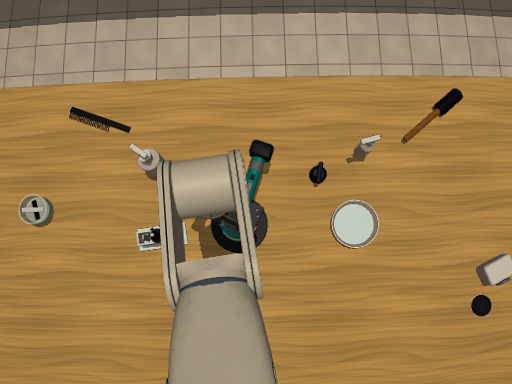

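```bash
python3 - <<'E'
from ov import *
for t in('top0','side0'):
    im=load(t); C=cloud(im).reshape(-1,3); rgb=im['pixels'].reshape(-1,3).astype(int)
    m=(rgb.min(1)>150)&(np.hypot(C[:,0]-540,C[:,1]+267)<90)&(C[:,2]<30)
    P=C[m]; (x,y),r=cv2.minEnclosingCircle(P[:,:2].astype(np.float32)); print(t,len(P),P.mean(0),(x,y),r,P.min(0),P.max(0))
im=load('side24');C=cloud(im);rgb=im['pixels'].astype(int)
# ring points in hand: z>200, right of finger
P=C[148:172,278:312].reshape(-1,3); P=P[(P[:,2]>225)&(P[:,2]<330)]; print(len(P)); print(P[::6].round(0))
E
```

```text
top0 1308 [ 540.53910586 -262.4528462     3.87251681] (540.9860229492188, -262.1263732910156) 65.50739288330078 [ 476.24631736 -327.2720507    -4.73397207] [ 604.77746172 -198.13817199   29.03205577]
side0 858 [ 541.87100902 -264.18293264    5.31962367] (541.696044921875, -257.6596374511719) 62.85718536376953 [ 487.35046733 -320.48984657    0.58128549] [ 596.05802007 -195.91701167   27.18477121]
263
[[563.  28. 284.]
 [563.  30. 284.]
 [553.  24. 280.]
 [558.  27. 280.]
 [547.  27. 282.]
 [556.  85. 328.]
 [540.  29. 283.]
 [559.  87. 327.]
 [536.  30. 282.]
 [558.  88. 326.]
 [530.  35. 285.]
 [557.  87. 323.]
 [526.  37. 286.]
 [557.  86. 321.]
 [523.  40. 287.]
 [555.  86. 318.]
 [525.  45. 288.]
 [560.  89. 318.]
 [529.  52. 291.]
 [520.  48. 290.]
 [557.  87. 315.]
 [525.  56. 293.]
 [561.  89. 313.]
 [530.  55. 290.]
 [521.  52. 289.]
 [557.  87. 310.]
 [519.  54. 288.]
 [555.  84. 305.]
 [555.  85. 304.]
 [537.  77. 301.]
 [558.  89. 306.]
 [538.  81. 302.]
 [560.  92. 305.]
 [551.  90. 306.]
 [536.  84. 303.]
 [561.  89. 301.]
 [550.  92. 305.]
 [541.  89. 305.]
 [532.  85. 303.]
 [558.  87. 297.]
 [545.  93. 305.]
 [536.  89. 303.]
 [561.  95. 301.]
 [536.  87. 299.]]
```

Request:
servo_tool --moves "0 -0.015 0 0 0 0; -0.001 -0.045 0 0 0 0; -0.002 -0.090 0 0 0 0; -0.004 -0.140 0 0 0 0; -0.006 -0.190 0 0 0 0; -0.007 -0.240 0 0 0 0; -0.008 -0.285 0 0 0 0; -0.0085 -0.310 -0.010 0 0 0"

```text
t: 28.72
ee_pos: [558.8, -226.8, 269.8]
orientation: [-0.519, -1.925, 1.926]
ft_force: [-0.8, -0.1, 0.5]
width: 3.3
```

Request:
servo_tool --moves "0 -0.0095 -0.020 0 0 0; 0 -0.0095 -0.060 0 0 0; 0 -0.0095 -0.100 0 0 0; 0 -0.0095 -0.140 0 0 0; 0 -0.0095 -0.175 0 0 0; 0 -0.0095 -0.200 0 0 0; 0 -0.0095 -0.215 0 0 0; 0 -0.0095 -0.220 0 0 0"

```text
t: 29.72
ee_pos: [558.6, -232.5, 48.6]
orientation: [-0.514, -1.927, 1.926]
ft_force: [0.7, 0.9, 0.3]
width: 3.3
```

```bash
python3 - <<'E'
from workcell import ctrl
from ov import *
for n in('side','top'):
    im=snap(ctrl,n,n+'25'); o=ctrl.get_obs(); print(o['ee_pos'],o['ft_force'],o['width'])
crop('side25',260,80,370,200,6,'s25c'); 
im=load('side25');C=cloud(im);rgb=im['pixels'].astype(int)
d=np.hypot(C[:,:,0]-541,C[:,:,1]+262); m=(d<55)&(C[:,:,2]>28)&(C[:,:,2]<120)&(rgb.max(2)-rgb.min(2)<22); P=C[m]; print(len(P),P.min(0),P.max(0)); print(P[::max(1,len(P)//25)].round(0))
E
```

```text
[ 558.89867759 -232.66206879   48.82769203] [ 0.14917871 -0.25606918 -0.26442542] 3.6842680463934343
[ 559.29752609 -232.87211256   49.6257504 ] [0.54400217 0.33324527 0.11044739] 3.4018524303202393
82 [ 508.81975261 -291.4355788    48.53172641] [ 573.38102993 -219.06331201  119.85533248]
[[ 548. -230.  119.]
 [ 551. -231.  114.]
 [ 566. -219.  118.]
 [ 571. -224.  110.]
 [ 550. -231.  108.]
 [ 552. -231.  105.]
 [ 549. -230.  103.]
 [ 551. -229.   97.]
 [ 551. -231.   93.]
 [ 527. -286.   52.]
 [ 551. -230.   87.]
 [ 520. -272.   58.]
 [ 512. -275.   57.]
 [ 519. -262.   63.]
 [ 512. -270.   58.]
 [ 550. -231.   80.]
 [ 516. -266.   57.]
 [ 509. -265.   59.]
 [ 552. -231.   73.]
 [ 529. -242.   68.]
 [ 552. -229.   72.]
 [ 544. -228.   74.]
 [ 526. -238.   69.]
 [ 552. -230.   67.]
 [ 544. -225.   73.]
 [ 532. -228.   73.]
 [ 525. -232.   71.]
 [ 552. -233.   61.]]
```

View pics/s25c.png

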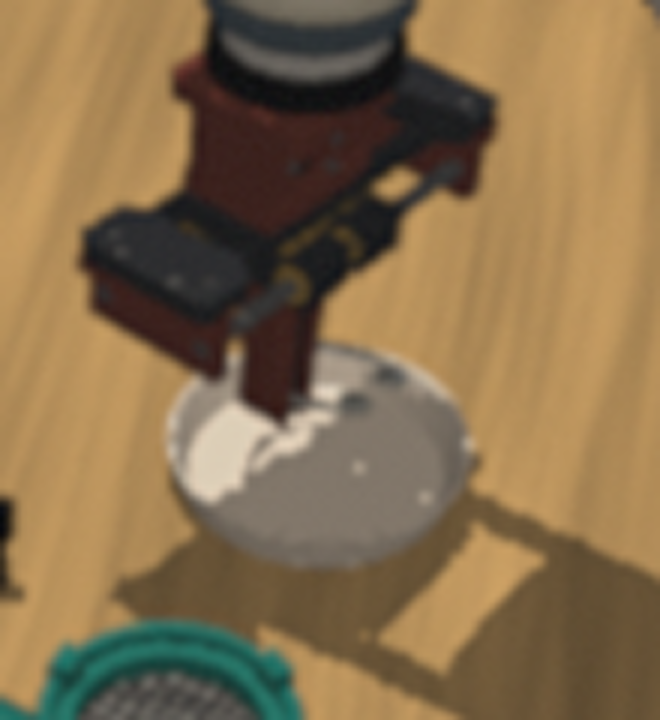

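View pics/top25.png

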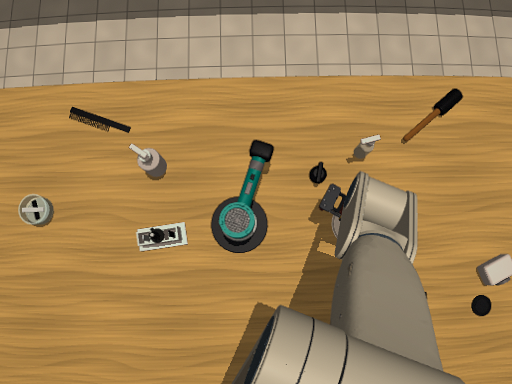

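Request:
servo_tool --moves "0 0 -0.010 0 0 0; 0 0 -0.022 0 0 0; 0 0 -0.032 0 0 0; 0 0 -0.038 0 0 0; 0 0 -0.040 0 0 0; 0 0 -0.040 0 0 0"

```text
t: 30.58
ee_pos: [559.4, -233.1, 9.7]
orientation: [-0.516, -1.927, 1.927]
ft_force: [1.0, -0.9, -1.3]
width: 3.3
```

Request:
servo_tool --moves "0 0 0 0 0 0; 0 0 0 0 0 0; 0 0 0 0 0 0; 0 0 0 0 0 0" --hand 190

```text
t: 31.08
ee_pos: [559.4, -233.0, 9.9]
orientation: [-0.517, -1.927, 1.927]
ft_force: [-0.4, 0.6, 0.2]
width: 22.2
```

```bash
python3 - <<'E'
from workcell import ctrl
from ov import *
im=snap(ctrl,'side','side26'); o=ctrl.get_obs(); print(o['ee_pos'],o['ft_force'],o['width'])
crop('side26',260,80,370,200,6,'s26c')
E
```

```text
[ 559.36703482 -233.06285328    9.88432643] [-0.91813764  0.05432306 -0.09088424] 22.109540581046307
```

View pics/s26c.png

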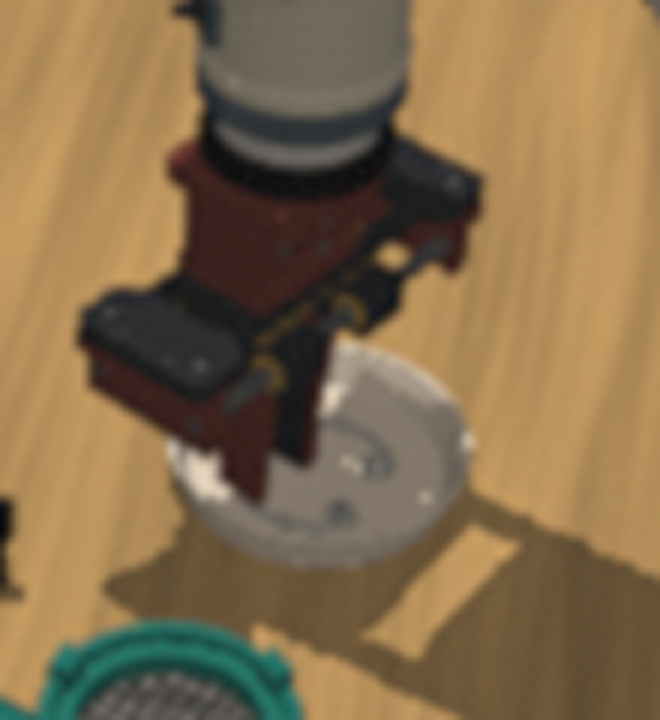

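Ring lies in the dish. Retreat upward and check.

Request:
servo_tool --moves "0 0 0.010 0 0 0; 0 0 0.035 0 0 0; 0 0 0.080 0 0 0; 0 0 0.130 0 0 0; 0 0 0.180 0 0 0; -0.030 0 0.230 0 0 0; -0.070 0.010 0.270 0 0 0; -0.110 0.020 0.280 0 0 0"

```text
t: 32.12
ee_pos: [449.4, -213.4, 293.3]
orientation: [-0.523, -1.928, 1.93]
ft_force: [0.1, 0.1, 0.2]
width: 22.7
```

Request:
servo_tool --moves "-0.040 0.050 0 0 0 0; -0.060 0.100 0 0 0 0; -0.070 0.150 0 0 0 0; -0.070 0.170 0 0 0 0; -0.070 0.170 0 0 0 0; -0.070 0.170 0 0 0 0"

```text
t: 32.88
ee_pos: [379.5, -43.5, 290.1]
orientation: [-0.517, -1.927, 1.927]
ft_force: [-0.6, -0.6, -0.5]
width: 22.5
```

```bash
python3 - <<'E'
from workcell import ctrl
from ov import *
for n in('side','top'):
    im=snap(ctrl,n,n+'27'); o=ctrl.get_obs(); print(o['t'],o['ee_pos'],o['ft_force'],o['width'])
crop('top27',320,190,395,260,9,'t27c')
draw('side27',(240,290,320,384),8,'o27',caddy((520,266.7),np.radians(8),(520,266.7),np.radians(39)))
E
```

```text
32.925 [379.45332503 -43.69818386 289.9835916 ] [ 0.237783    0.32273553 -0.05084245] 22.562481994226943
32.975 [379.48566581 -43.76185979 289.90350573] [ 0.04285897 -0.23119289  0.26272276] 21.944293258953426
```

View pics/top27.png

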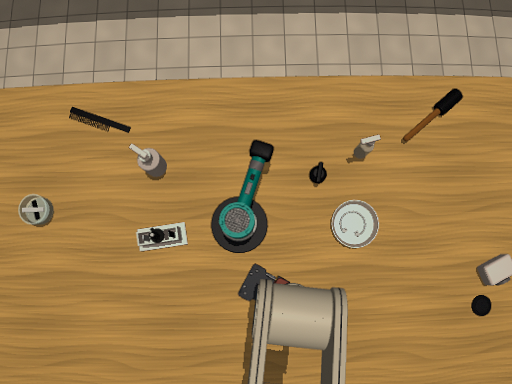

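View pics/side27.png

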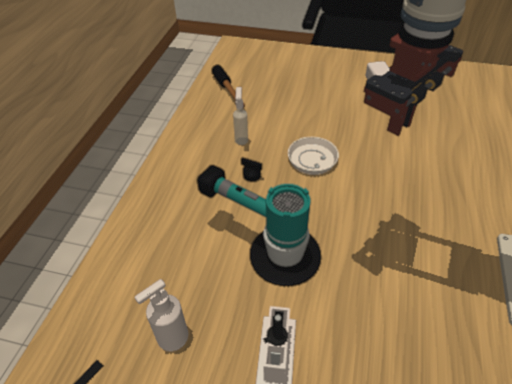

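View pics/t27c.png

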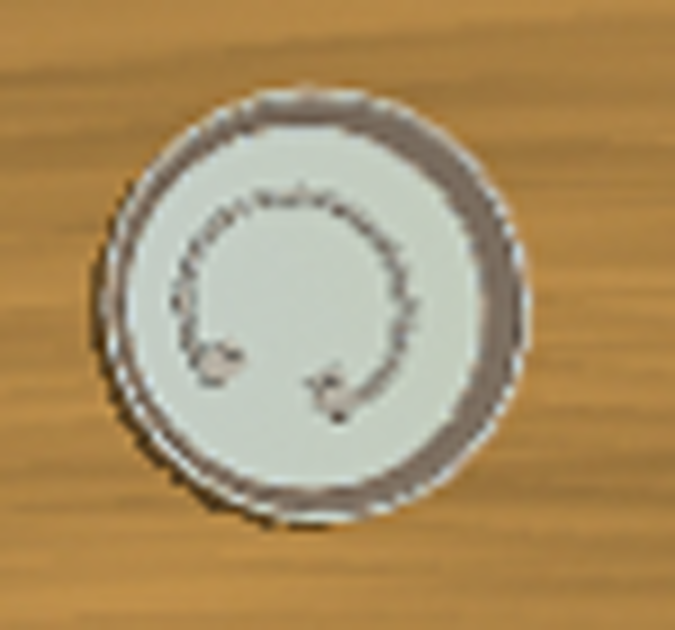

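View pics/o27.png

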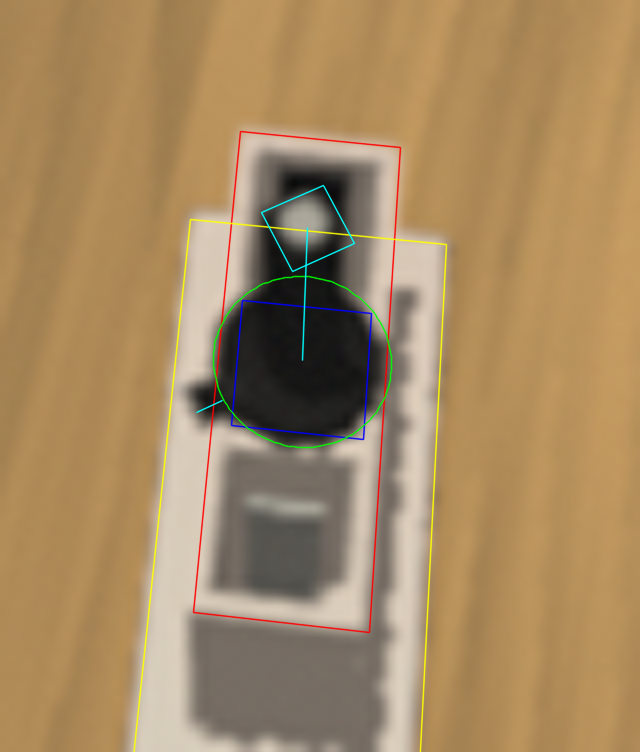

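```bash
python3 - <<'E'
from workcell import ctrl
from h import *
a=load('top0')['pixels'].astype(int);b=load('top27')['pixels'].astype(int)
for n,(x0,y0,x1,y1) in dict(lotion=(125,135,175,185),spray=(340,130,390,170),nozzle=(300,155,335,190),caddy=(130,215,195,255)).items(): print(n,np.abs(a-b)[y0:y1,x0:x1].max(2).mean().round(1),(np.abs(a-b)[y0:y1,x0:x1].max(2)>60).sum())
print(ctrl.close_job())
E
```

```text
lotion 1.6 0
spray 1.6 0
nozzle 1.7 0
caddy 2.2 4
the job is handed in; nothing more can be done
None
```

The ring is off the dryer and lying flat in the parts dish, the pick is back in the caddy's middle slot, and the job was handed in at about 33 s. The interface gave no verdict, so the checks below are my own.

**What I did**
- **Freeing the ring:** I took the pick out of the caddy and got its toe under eye A. I lifted that eye over its lug; it stayed out, about 9 mm up, after I withdrew the pick.
- **Pick:** I hung it back in the middle slot before touching the ring with the gripper.
- **Lifting off:** I gripped the ring, lifted it clear of the dryer and released it in the dish.

**Last checks, from the pictures**
- **Ring:** it lies flat in the dish, roughly 10 mm from the centre by eye. I did not measure this after release.
- **Pick:** it looks the same as at the start, with the guard down and upright.
- **Bottles and nozzle:** I found no change between the first and last top pictures.
- **Robot:** the gripper is open and well away from everything.

**What failed or disagreed**
- **First grip slipped:** my grip on eye A slipped off during the lift, and the ring sprang loose onto the rim. I re-gripped it on the wire and it came off cleanly.
- **TCP height:** the visible fingertips sat about 15 mm above the reported TCP, not 19 mm ahead of it as stated. Closing the fingers above the ring met nothing, which confirmed this, and I corrected the heights after that. The pick had therefore been held only by the top few millimetres of its handle.
- **Lift force:** freeing eye A showed at most about 5 N, at the low end of the stated 5 to 20 N.

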